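Part the nested furniture, return it to its rows and quoin the long row

ROBOT

A 7-joint arm with a two-finger parallel gripper is mounted at the origin on the work surface. World frame = base frame: x ahead of the robot, y to its left, z up, the work surface at z = 0. Lengths are in m, angles in rad, forces in N, time in s.
With the tool pointing down it reaches from about 0.425 to 0.825 m from the base axis. Payload 3.6 kg.
Tool frame: the origin (TCP) lies where the fingers leave the gripper's body, on its centre line; the fingertips stand 73 mm ahead of it and the grasp point (between the pads) lies 54 mm ahead of it; z points along the fingers, y is the direction in which the jaws open and shut (so a half turn about z gives the same grasp; the last joint's range is limited). The gripper opens to 85 mm and grips with 20 to 120 N. Pads are 22 mm wide; open, the fingers measure 114 mm over their backs; the gripper's body (76 mm by 85 mm) begins 54 mm behind the grasp point. The pads swing forward as they close: fully open they stand 13 mm farther back than shut.
Start: joints at [1.171, 0.615, -0.013, 1.423, 0.008, 1.103, -0.04], TCP at [0.237, -0.605, 0.304] pointing down, gripper open.
Joint ranges: [-3.12, 3.12], [-0.3, 2.06], [-1.34, 1.32], [0.26, 2.42], [-1.36, 4.5], [0.01, 1.98], [-2.84, 2.84]. Speed limits (rad/s): [2.79, 2.79, 3.14, 3.14, 3.14, 3.14, 3.14].

INTERFACE

Orientations are given as a rotation vector (axis times angle).
In Python, from workcell import * gives the robot as it stands.
- The arm moves only by the tool apply_moves, never from a script. Its arguments are lists of equal length, an entry for each row: "rotation": the turn, a rotation vector about the tool's x, y, z in degrees, a list of three; "delta_pos": the shift along the tool's x, y, z in m, a list of three; "fingers": the closure, from -1 (fully open) to 1 (shut). In form: {"rotation": [[wx, wy, wz], ...], "delta_pos": [[x, y, z], ...], "fingers": [fingers, ...]}. A call has 1 to 20 rows; each row is the pose to reach, as a shift and turn from the pose commanded when the call began, along the tool's axes at that moment; what a row does not reach only later rows make up. A row lasts 1/10 s, in which the tool goes at most 50 mm and 8.59 degrees, less where a joint would pass 70% of its speed; a pose out of reach is approached as far as the arm can. A call with a gripper value outside its range is refused whole. The fingers move at their own pace and stop on an object; the grip force is fixed at half the most. Time passes only in rows, so rows that repeat a pose let the fingers close. It gives the time, the measured TCP pose, the force and the opening at its end, in the units of the state.
- get_obs(): the state, without advancing time (a new reading comes with each control period).
- get_image(name): name is "scene" or "top" or "wrist"; returns the picture (420x560x3 uint8, blue, green, red); there is no depth.
- get_calibration(name): a dict with "fov_y" (degrees; the focal length in pixels is half the picture's height over the tangent of half this angle, whatever the lens; pixels are square), "cx", "cy" (the principal point, pixels), "view" (4x4, takes a point from world to camera coordinates); the wrist camera has in their place "T_tool_cam" (4x4, takes a point from camera to tool coordinates, whose origin is the TCP and whose axes are the flange's). Camera axes: x right, y down, z forward; pixel columns grow to the right and rows downward; lengths in m; the calibration is good to about 2 mm. A picture is of the moment at which its call begins: read the wrist's pose just before it. get_calibration takes no time and is no camera call.
- sign_off(): hands the job in, once; it reports no verdict.
Trained networks look in the newest picture that a camera, given by its name, has taken for a name from the list of things; names that differ only in an ending like _2 or _b are one class to them, and where a whole thing is asked for, a point or a joint stands for the part that bears it (a point fixed in the world has none). Each returns a list of dicts, best first, with "score" (0 to 1); they miss things now and then, are a little off and sometimes report something else, mostly with a low value. They report only what shows in the picture. A call takes as long as a camera call. They do not tell look-alikes from the thing itself.
- look_for(query, camera): "rect" ([left, top, right, bottom] in pixels, round what is visible of it).
- trace(query, camera): "region" (420x560 bool, what is visible of it) and "rect" ([left, top, right, bottom] in pixels, round what is visible of it).
- landmark_of(query, camera): "uv" ([column, row] in pixels: a listed point, or the origin of a listed thing).
The state is a dict: "time_s": time; "joints": joint angles; "dq": joint speeds; "tau": joint torques, N m; "ee_pos": TCP position; "ee_rot": TCP orientation; "wrist_force": force on the tool from outside, world axes, zero at the start; "wrist_torque": the same for the moment, N m; "gripper_width": finger opening in m.
Only numpy, scipy, OpenCV 4.12 (cv2) and the standard library are available. Lean on these libraries where they do the work, as an engineer would, in place of code of your own. Each camera call takes 0.05 s, during which the arm holds its last target.

TASK

Two pieces of channel furniture lie nested on the bench. Pull them apart and put each, open side up, fully home against the head of the galley in the row of its own length: the long piece beside the two long ones, the short piece beside the short one. Finish the long row by driving the wooden wedge, thin end first, into its last gap until the row is locked tight; do not disturb the mallet, ink tin or planer block.

Things in the scene. Friction and masses are not known exactly. Their poses are not given: they have to be found in the camera images.
- galley: Steel tray fixed on the bench, three ledges round two lanes, mouth open to the front. Origin: bench level, on the mouth line, at the right face of its middle bar; x from mouth to head, y left, z up. Floor top z = 3 mm, reaching out to x = -120 mm as a plain lip. Walls 19 mm high from x = 0; head ledge's face x = 170; lanes: left (short row) y 10 to 116, right (long row) y -122 to 0 mm.
- stick_mouth (a point): Mouth end (galley x = 0, y = -116 mm), at floor height, of the face of the wooden side-stick (16 mm high) that is fixed along the right ledge and narrows the right lane; the face runs straight from here to point stick_head, taper 0.12 to the galley's x. Axes as the galley's.
- stick_head (a point): Head end (galley x = 170, y = -95.6 mm) of the side-stick's face, at floor height. Axes as the galley's.
- long_home (a point): Point on the galley floor (galley x = 90, y = -75 mm) where the long piece's origin comes when it touches the head ledge and the row of three is tight; the row's last face is then at y = -90 mm. Axes as the galley's.
- short_home (a point): Point on the galley floor (galley x = 115, y = 40 mm) for the short piece's origin, touching the head ledge, in the middle of the 60 mm wide free place between middle bar and short_stock. Axes as the galley's.
- wedge_home (a point): Point on the galley floor (galley x = 52, y = -100 mm) for the wedge's origin when driven home: the nose is then 117 mm inside the mouth and the tail stands 13 mm out of it. Axes as the galley's.
- long_piece: Loose long piece: furniture (spacing bar) of bare aluminium, a U channel open upwards, base 8 mm, walls 5 mm thick, 20 mm high, 160 mm long (its x), 30 mm wide (its y), 155 g. Origin: centre of its underside. It starts inside the short piece, upon its base, with 3 mm play at each side, standing 8 mm proud of its walls, both ends sticking out.
- short_piece: Loose short piece: furniture (spacing bar) of bare aluminium, a U channel open upwards, base 8 mm, walls 5 mm thick, 20 mm high, 110 mm long (its x), 46 mm wide (its y; 36 mm between its walls), 145 g. Origin: centre of its underside. It starts on the bench with the long piece nested in it.
- wedge: Light hardwood wedge (quoin) lying on the bench: 130 mm long (x towards its thin nose), 20 mm high, 12 mm thick at the nose, 27.6 mm at the tail. Origin: underside, mid-length, midway through its 19.8 mm there. Its straight side (y = +9.9 mm) goes against the row, its slanted side against the side-stick. Friction holds it once driven.
- long_stock1: Long piece (160 x 30 x 20 mm, as long_piece) already in the right lane, beside the middle bar; loose. Origin: centre of its underside.
- long_stock2: Second long piece (160 x 30 x 20 mm) in the right lane, beside the first; loose. Origin: centre of its underside.
- short_stock: Short piece (110 x 46 x 20 mm, as short_piece) already in the left lane, at its left ledge; loose. Origin: centre of its underside.
- mallet: Bystander: wooden mallet lying on the bench, round head 72 mm diameter and 120 mm long (y), handle 170 mm towards its x. Origin: bench level under the head.
- ink_tin: Bystander: closed steel ink tin, 96 mm diameter, 71 mm high. Origin: centre of its underside.
- planer: Bystander: wooden planer block 75 x 160 x 46 mm lying on the bench. Origin: centre of its underside.
Things that resemble listed ones, but are neither listed nor needed, are in the scene too. Leave any yellow look-alike of the long_stock2 alone. Of the things that look like the wedge, take the one that is farthest from the robot's base at the start.

How it is judged:
By the outcome, as a careful person would: the job done as asked, in the order asked, and still so for the second after the job is handed in, with the robot touching nothing.
It also fails if it takes over 70 s, if anything falls off the work surface, if the arm or the gripper's body presses on something with over 40 N, if the wrist force passes 120 N, or if a joint passes its speed limit or range.

## Working session

There is one attempt and no reset: what is moved stays moved. The work goes in short steps, Python scripts to look and compute and a tool call to move; the robot and the scene stay as the last step left them, time stands still between calls to the robot, and variables do not carry over. Pictures are saved under pics/ and viewed, and the job is handed in when it is done.

Besides the shell and the picture viewer there is one more tool, called as name(argument=value, ...) on one line, values as JSON. apply_moves: Moves the arm, as the interface text tells. Its arguments: {"type":"object","properties":{"rotation":{"type":"array","items":{"type":"array","items":{"type":"number"}}},"delta_pos":{"type":"array","items":{"type":"array","items":{"type":"number"}}},"fingers":{"type":"array","items":{"type":"number"}}},"required":["rotation","delta_pos","fingers"]}

```bash
ls; mkdir -p pics; python3 - <<'E'
from workcell import *
import cv2
o=get_obs(); print(o)
for n in ["scene","top","wrist"]:
    cv2.imwrite(f"pics/{n}0.png",get_image(n)); print(n,get_calibration(n))
E
```

```text
pics
{'time_s': 0.0, 'joints': array([ 1.17152368,  0.61592502, -0.01262783,  1.424899  ,  0.00806802,
        1.10341775, -0.0403616 ]), 'dq': array([-7.54881330e-04, -7.81702655e-04, -1.87204262e-03,  1.53615262e-05,
       -6.87127284e-04, -1.28587053e-03, -8.45589213e-04]), 'tau': array([ 4.53470648e-04, -4.69203150e+01,  2.59110192e-01, -1.71029395e+01,
        9.88340238e-03,  9.62345250e-03, -9.88086626e-07]), 'ee_pos': array([ 0.23654005, -0.60480816,  0.30273407]), 'ee_rot': array([-3.08464193e+00, -5.81846102e-01,  7.61077242e-04]), 'wrist_force': array([ 0.99415766, -0.28834108, -0.25536307]), 'wrist_torque': array([-0.02054602, -0.01906076,  0.0182273 ]), 'gripper_width': 0.08541656817314547}
scene {'fov_y': 54.57070379121555, 'cx': 283.3862093256574, 'cy': 212.9385842226285, 'view': array([[-0.45421746,  0.89076064, -0.015231  ,  0.31440328],
       [ 0.72684805,  0.36064087, -0.5844913 , -0.27624549],
       [-0.51514893, -0.27655677, -0.81125701,  1.45429144],
       [ 0.        ,  0.        ,  0.        ,  1.        ]])}
top {'fov_y': 48.705434888969094, 'cx': 280.4894580129477, 'cy': 211.24729234541286, 'view': array([[ 2.53003670e-02, -9.99679513e-01,  8.73392881e-04,
        -1.30291119e-01],
       [-9.87319675e-01, -2.51245012e-02, -1.56743797e-01,
         4.95600163e-01],
       [ 1.56715507e-01,  3.10335763e-03, -9.87638911e-01,
         1.15036357e+00],
       [ 0.00000000e+00,  0.00000000e+00,  0.00000000e+00,
         1.00000000e+00]])}
wrist {'fov_y': 65.94675704830085, 'cx': 282.7732282041932, 'cy': 208.4264422927537, 'T_tool_cam': array([[-4.55889657e-06, -9.51786101e-01, -3.06762478e-01,
         7.97306418e-02],
       [ 9.99999992e-01, -4.41995335e-05,  1.22275727e-04,
         9.99792730e-04],
       [-1.29939096e-04, -3.06762475e-01,  9.51786093e-01,
        -7.12211742e-02],
       [ 0.00000000e+00,  0.00000000e+00,  0.00000000e+00,
         1.00000000e+00]])}
```

View pics/scene0.png

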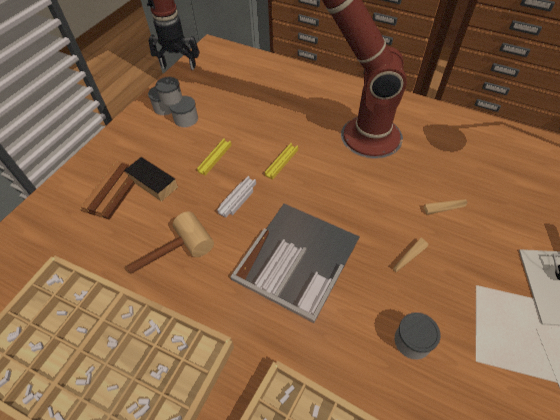

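View pics/top0.png

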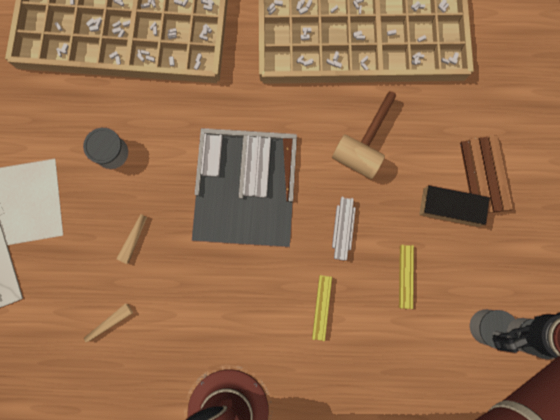

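View pics/wrist0.png

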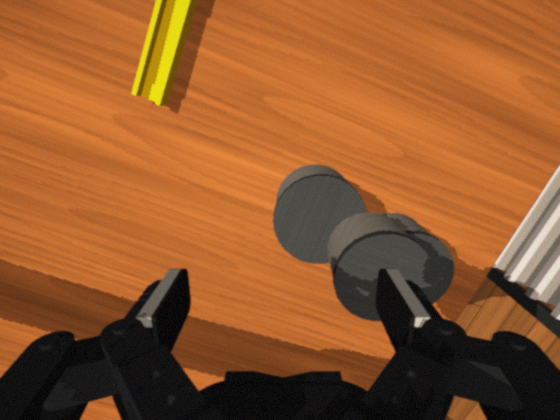

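```bash
cat > h.py <<'E'
from workcell import *
import numpy as np, cv2
from scipy.spatial.transform import Rotation as R
def cam(name,obs=None):
    c=get_calibration(name); f=210/np.tan(np.radians(c['fov_y'])/2)
    K=np.array([[f,0,c['cx']],[0,f,c['cy']],[0,0,1]])
    if name=='wrist':
        o=obs or get_obs(); T=np.eye(4); T[:3,:3]=R.from_rotvec(o['ee_rot']).as_matrix(); T[:3,3]=o['ee_pos']
        V=np.linalg.inv(T@c['T_tool_cam'])
    else: V=c['view']
    return K,V
def ray(KV,uv):
    K,V=KV; Rm=V[:3,:3]; C=-Rm.T@V[:3,3]
    d=Rm.T@np.linalg.inv(K)@np.array([uv[0],uv[1],1.]); return C,d
def atz(KV,uv,z):
    C,d=ray(KV,uv); return C+d*(z-C[2])/d[2]
def proj(KV,p):
    K,V=KV; q=K@(V[:3,:3]@np.asarray(p,float)+V[:3,3]); return q[:2]/q[2]
def tri(rays):
    A=np.zeros((3,3));b=np.zeros(3)
    for C,d in rays:
        d=d/np.linalg.norm(d);P=np.eye(3)-np.outer(d,d);A+=P;b+=P@C
    return np.linalg.solve(A,b)
E
python3 - <<'E'
from h import *
T=cam('top');S=cam('scene')
get_image('top');get_image('scene')
Z={'galley':0,'stick_mouth':.003,'stick_head':.003,'long_home':.003,'short_home':.003,'wedge_home':.003,'long_piece':.008,'short_piece':0,'wedge':0,'long_stock1':.003,'long_stock2':.003,'short_stock':.003}
for n,z in Z.items():
    for nm,c in (('top',T),('scene',S)):
        for r in landmark_of(n,nm)[:4]:
            print(n,nm,round(r['score'],2),np.round(r['uv'],1),np.round(atz(c,r['uv'],z),4))
print(get_obs()['time_s'])
E
```

```text
galley top 0.71 [239.4 197.8] [ 0.5384 -0.0073  0.    ]
galley scene 0.65 [302.  249.9] [ 0.5369 -0.0184  0.    ]
stick_mouth top 0.85 [285.8 202.7] [ 0.5278 -0.1311  0.003 ]
stick_mouth scene 0.71 [263.3 247.4] [ 0.5813 -0.1222  0.003 ]
stick_mouth scene 0.61 [267.6 235. ] [ 0.5379 -0.1313  0.003 ]
stick_mouth scene 0.56 [241.5 199.7] [ 0.4579 -0.2684  0.003 ]
stick_head top 0.64 [278.9 137.6] [ 0.7065 -0.1081  0.003 ]
stick_head scene 0.87 [240.1 279.5] [ 0.7006 -0.1302  0.003 ]
long_home top 0.67 [271.2 167.9] [ 0.6215 -0.0897  0.003 ]
long_home scene 0.58 [266.5 262.8] [ 0.6218 -0.0897  0.003 ]
short_home top 0.74 [231.5 157.7] [0.647 0.018 0.003]
short_home scene 0.64 [296.6 285.1] [0.6458 0.017  0.003 ]
wedge_home top 0.72 [280.7 179.3] [ 0.5909 -0.1159  0.003 ]
wedge_home top 0.34 [229.7 158.8] [0.6438 0.0227 0.003 ]
wedge_home scene 0.74 [263.7 249.5] [ 0.587  -0.1178  0.003 ]
wedge_home scene 0.29 [264.8 261.8] [ 0.6211 -0.0955  0.003 ]
long_piece scene 0.59 [235.9 199.7] [ 0.4689 -0.2819  0.008 ]
long_piece scene 0.17 [409.8 259.3] [0.4332 0.269  0.008 ]
short_piece top 0.8
[... 660 characters left out ...]
] [ 0.6175 -0.0717  0.003 ]
long_stock2 top 0.82 [405.1 274.4] [ 0.3473 -0.4441  0.003 ]
long_stock2 top 0.72 [249.  169.2] [ 0.6164 -0.0303  0.003 ]
long_stock2 top 0.57 [261.4 169.9] [ 0.6154 -0.0636  0.003 ]
long_stock2 scene 0.94 [281.6 159.4] [ 0.2471 -0.2337  0.003 ]
long_stock2 scene 0.88 [281.5 270. ] [ 0.6231 -0.0411  0.003 ]
long_stock2 scene 0.7 [272.8 264.1] [ 0.6175 -0.0717  0.003 ]
short_stock top 0.75 [214.7 157.4] [0.6467 0.0632 0.003 ]
short_stock top 0.44 [110.8 152.9] [0.652  0.3437 0.003 ]
short_stock top 0.34 [260.8 168.8] [ 0.6183 -0.0619  0.003 ]
short_stock top 0.2 [281.6 182.8] [ 0.5814 -0.1186  0.003 ]
short_stock scene 0.65 [311.6 293. ] [0.6486 0.0634 0.003 ]
1.45
```

```bash
python3 - <<'E'
import cv2
a=cv2.imread('pics/top0.png'); cv2.imwrite('pics/topz.png',cv2.resize(a[120:255,185:375],None,fx=4,fy=4,interpolation=cv2.INTER_CUBIC))
E
```

```text
(no output)
```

View pics/topz.png

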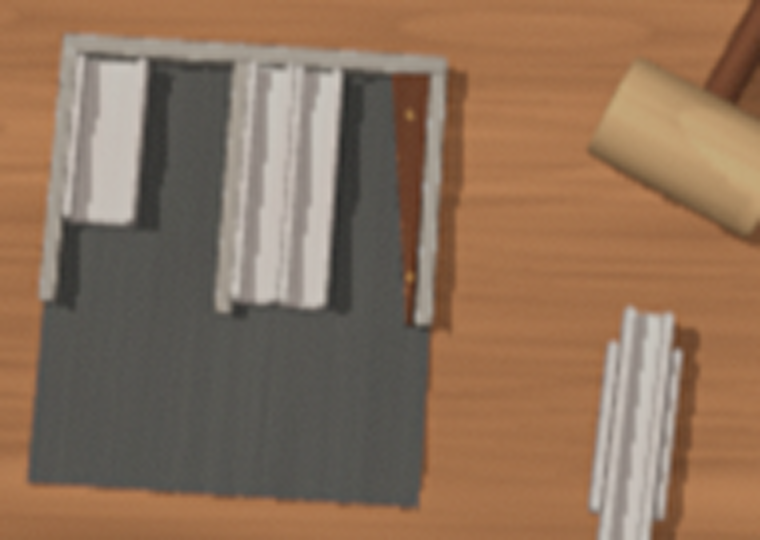

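```bash
cat >> h.py <<'E'
def Ryaw(p): 
    c,s=np.cos(p),np.sin(p); return np.array([[c,s,0],[s,-c,0],[0,0,-1.]])
def go(pos,yaw,tip=False):
    """print delta from present pose to tcp pos (or fingertip pos) & yaw, tool axes"""
    o=get_obs(); R0=R.from_rotvec(o['ee_rot']).as_matrix()
    pos=np.array(pos,float)
    if tip: pos=pos+[0,0,.073]
    d=R0.T@(pos-o['ee_pos']); w=np.degrees(R.from_matrix(R0.T@Ryaw(yaw)).as_rotvec())
    print('t',o['time_s'],'pos',np.round(o['ee_pos'],4),'dpos',np.round(d,4).tolist(),'rot',np.round(w,2).tolist(),'rows~',max(np.linalg.norm(d)/.05,np.linalg.norm(w)/8.59).round(1))
E
python3 - <<'E'
from h import *
go([.45,-.27,.25],-.05)
E
python3 - <<'E'
import cv2
a=cv2.imread('pics/top0.png'); cv2.imwrite('pics/topw.png',cv2.resize(a[205:350,75:165],None,fx=4,fy=4,interpolation=cv2.INTER_CUBIC))
E
```

```text
t 1.45 pos [ 0.2367 -0.6053  0.3039] dpos [0.3207, -0.2346, 0.0539] rot [-0.0, -0.0, 24.22] rows~ 8.0
```

View pics/topw.png

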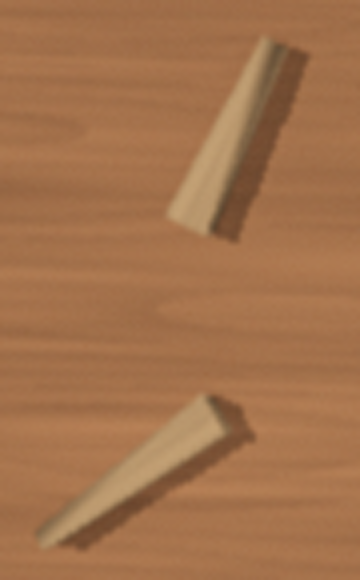

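apply_moves(rotation=[[0,0,24.22],[0,0,24.22],[0,0,24.22],[0,0,24.22],[0,0,24.22],[0,0,24.22],[0,0,24.22],[0,0,24.22],[0,0,24.22],[0,0,24.22],[0,0,24.22]], delta_pos=[[0.32,-0.235,0.054],[0.32,-0.235,0.054],[0.32,-0.235,0.054],[0.32,-0.235,0.054],[0.32,-0.235,0.054],[0.32,-0.235,0.054],[0.32,-0.235,0.054],[0.32,-0.235,0.054],[0.32,-0.235,0.054],[0.32,-0.235,0.054],[0.32,-0.235,0.054]], fingers=[-1,-1,-1,-1,-1,-1,-1,-1,-1,-1,-1])

```text
time_s: 2.55
ee_pos: [0.4486, -0.2712, 0.2502]
ee_rot: [3.139, -0.081, -0.0]
wrist_force: [-0.1, -0.7, 0.1]
gripper_width: 0.0852
```

```bash
python3 - <<'E'
from h import *
o=get_obs();im=get_image('wrist');cv2.imwrite('pics/w1.png',im)
W=cam('wrist',o);print(o['ee_pos'],o['ee_rot'],o['dq'].round(3))
np.save('w1.npy',W[1])
for q,z in (('long_piece',.008),('short_piece',0)):
  for r in landmark_of(q,'wrist')[:3]: print(q,r['score'],r['uv'],atz(W,r['uv'],z))
  for r in trace(q,'wrist')[:2]:
    c=max(cv2.findContours(r['region'].astype(np.uint8),0,1)[0],key=cv2.contourArea);print(r['score'],r['rect'],cv2.minAreaRect(c))
E
```

```text
[ 0.44858186 -0.27124122  0.25017182] [ 3.13926960e+00 -8.11151777e-02 -1.10627597e-04] [ 0.023 -0.004  0.013  0.    -0.003  0.001 -0.001]
long_piece 0.71 [293.3, 172.0] [ 0.4645928  -0.28319624  0.008     ]
0.61 [275.5, 86.6, 316.3, 258.1] ((292.2620849609375, 171.3719482421875), (35.388275146484375, 171.48248291015625), 4.214178562164307)
0.96 [266.7, 109.7, 321.9, 230.1] ((313.7466125488281, 170.97933959960938), (8.685394287109375, 114.43566131591797), 4.666858196258545)
```

View pics/w1.png

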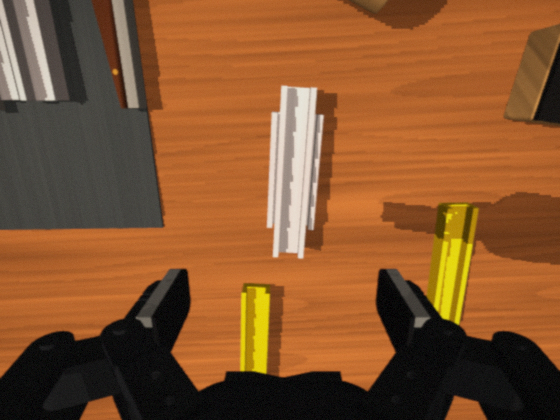

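```bash
python3 - <<'E'
from h import *
K,_=cam('wrist');W=(K,np.load('w1.npy'))
P=[atz(W,u,.028) for u in [(282,86),(317,88),(273,257),(303,258)]]
for p in P: print(p.round(4))
P=np.array(P);f=P[:2].mean(0);n=P[2:].mean(0);print('len',np.linalg.norm(f-n),'w',np.linalg.norm(P[0]-P[1]),np.linalg.norm(P[2]-P[3]),'yaw',np.arctan2(*(f-n)[[1,0]]),'mid',(f+n)/2,'tail',n)
print('yellow',atz(W,(243,285),.02),atz(W,(270,286),.02))
print('short',[atz(W,u,.02).round(4) for u in [(271,112),(323,114),(267,227),(314,229)]])
print('galley lip corner',atz(W,(163,226),.003),'mouth right',atz(W,(144,107),.019),atz(W,(125,107),.019))
c=cv2.imread('pics/w1.png');cv2.imwrite('pics/w1z.png',cv2.resize(c[75:270,230:350],None,fx=3,fy=3,interpolation=cv2.INTER_CUBIC))
E
```

```text
[ 0.5431 -0.2762  0.028 ]
[ 0.54   -0.3059  0.028 ]
[ 0.3836 -0.2588  0.028 ]
[ 0.3809 -0.2888  0.028 ]
len 0.1602645556591757 w 0.02980501857367777 0.030064141114918223 yaw -0.10775447759929759 mid [ 0.46188976 -0.28243566  0.028     ] tail [ 0.38222224 -0.27381775  0.028     ]
yellow [ 0.34858654 -0.22466626  0.02      ] [ 0.34588925 -0.25313856  0.02      ]
short [array([ 0.5223, -0.2653,  0.02  ]), array([ 0.5182, -0.3116,  0.02  ]), array([ 0.4129, -0.2544,  0.02  ]), array([ 0.4083, -0.3012,  0.02  ])]
galley lip corner [ 0.4131578  -0.14409249  0.003     ] mouth right [ 0.53241323 -0.15252096  0.019     ] [ 0.53328745 -0.13562071  0.019     ]
```

View pics/w1z.png

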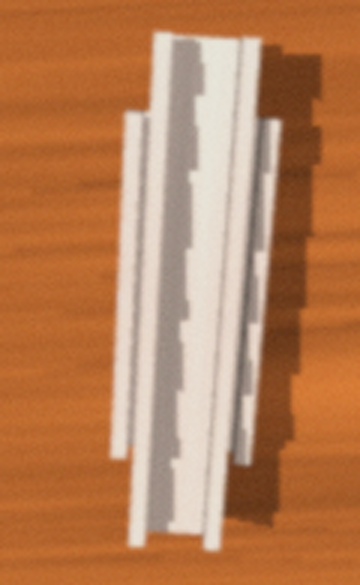

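```bash
python3 - <<'E'
from h import *
go([.57,-.05,.25],-.06)
E
```

```text
t 2.8 pos [ 0.4485 -0.2712  0.2501] dpos [0.1097, -0.2272, 0.0] rot [0.03, -0.01, 0.43] rows~ 5.0
```

apply_moves(rotation=[[0,0,0.4],[0,0,0.4],[0,0,0.4],[0,0,0.4],[0,0,0.4],[0,0,0.4],[0,0,0.4]], delta_pos=[[0.11,-0.227,0],[0.11,-0.227,0],[0.11,-0.227,0],[0.11,-0.227,0],[0.11,-0.227,0],[0.11,-0.227,0],[0.11,-0.227,0]], fingers=[-1,-1,-1,-1,-1,-1,-1])

```text
time_s: 3.5
ee_pos: [0.5708, -0.0472, 0.2497]
ee_rot: [-3.14, 0.084, 0.0]
wrist_force: [-0.6, 0.3, 0.5]
gripper_width: 0.0854
```

```bash
python3 - <<'E'
from h import *
o=get_obs();im=get_image('wrist');cv2.imwrite('pics/w2.png',im)
W=cam('wrist',o);print(o['ee_pos'],o['ee_rot'],o['dq'].round(3))
np.save('w2.npy',W[1])
for q,z in (('galley',0),('stick_mouth',.003),('stick_head',.003),('long_home',.003),('short_home',.003),('wedge_home',.003),('long_stock1',.003),('short_stock',.003)):
  for r in landmark_of(q,'wrist')[:3]: print(q,round(r['score'],2),r['uv'],atz(W,r['uv'],z).round(4))
E
```

```text
[ 0.57076786 -0.0471816   0.24966156] [-3.13999905e+00  8.40043451e-02  2.73417830e-04] [ 0.05  -0.014  0.061  0.029  0.013  0.     0.002]
galley 0.94 [255.5, 221.0] [ 0.535  -0.0168  0.    ]
galley 0.31 [356.3, 34.6] [ 0.7058 -0.1201  0.    ]
stick_mouth 0.87 [363.9, 216.9] [ 0.5346 -0.1301  0.003 ]
stick_mouth 0.36 [267.5, 134.4] [ 0.6238 -0.0357  0.003 ]
stick_mouth 0.32 [327.4, 132.0] [ 0.6229 -0.0932  0.003 ]
stick_head 0.62 [355.5, 34.5] [ 0.7054 -0.1188  0.003 ]
stick_head 0.51 [503.7, 270.6] [ 0.4637 -0.285   0.003 ]
long_home 0.97 [329.7, 133.8] [ 0.6211 -0.0954  0.003 ]
short_home 0.63 [206.6, 102.9] [0.6555 0.0192 0.003 ]
short_home 0.53 [354.9, 169.2] [ 0.5854 -0.12    0.003 ]
wedge_home 0.85 [354.9, 172.0] [ 0.5826 -0.1201  0.003 ]
long_stock1 0.88 [266.7, 134.9] [ 0.6233 -0.0349  0.003 ]
long_stock1 0.65 [300.2, 136.4] [ 0.6202 -0.067   0.003 ]
long_stock1 0.46 [434.9, 412.7] [ 0.2603 -0.2282  0.003 ]
short_stock 0.7 [151.5, 109.3] [0.6526 0.0716 0.003 ]
short_stock 0.53 [206.3, 103.1] [0.6554 0.0195 0.003 ]
```

View pics/w2.png

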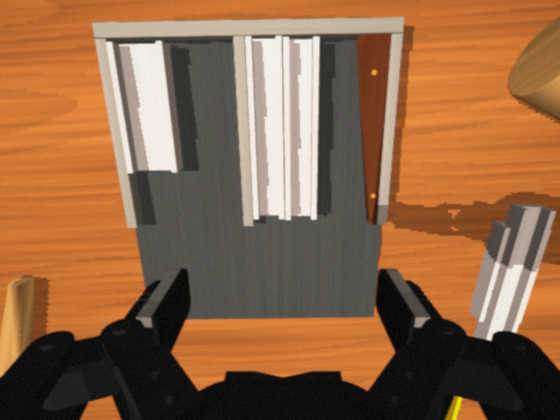

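```bash
python3 - <<'E'
import cv2
c=cv2.imread('pics/w2.png');cv2.imwrite('pics/w2z.png',cv2.resize(c[10:240,90:410],None,fx=2.5,fy=2.5,interpolation=cv2.INTER_CUBIC))
E
```

```text
(no output)
```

View pics/w2z.png

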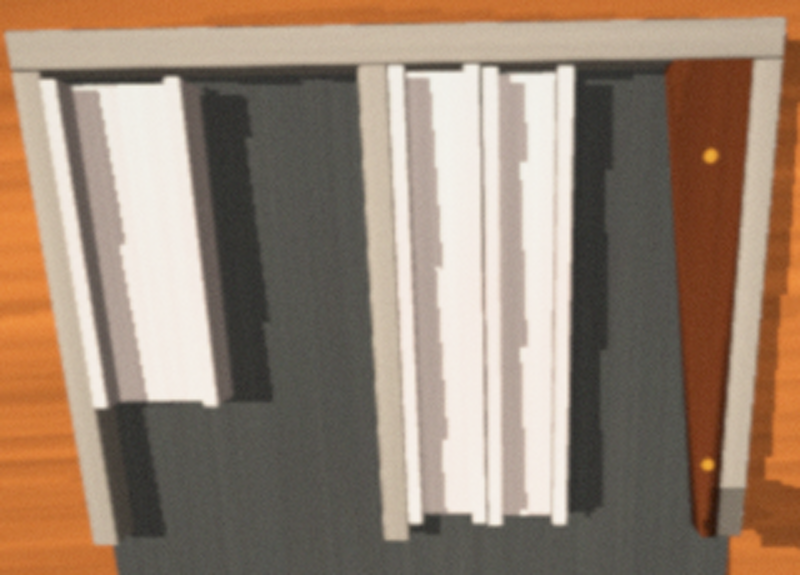

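```bash
cat > fit.py <<'E'
from h import *
from scipy.optimize import least_squares
K,_=cam('wrist');W=(K,np.load('w2.npy'))
pts=[((385,542),(0,.010)),((409,540),(0,0)),((358,66),(.17,.010)),((386,65),(.17,0)),((117,544),(0,.116)),((38,72),(.17,.116)),((719,535),(0,-.122)),((755,60),(.17,-.122)),((666,72),(.17,-.0956))]
uv=np.array([(90+a/2.5,10+b/2.5) for (a,b),_ in pts])
def f(p,full=False):
    x,y,t,z=p;c,s=np.cos(t),np.sin(t)
    return np.array([proj(W,(x+c*g[0]-s*g[1],y+s*g[0]+c*g[1],z)) for _,g in pts])-uv
r=least_squares(lambda p:f(p).ravel(),[.535,-.015,-.05,.019]);print(r.x.round(4));print(f(r.x).round(1).tolist())
r2=least_squares(lambda p:f([*p,.019]).ravel(),[.535,-.015,-.05]);print(r2.x.round(4))
def w2g(p,g=r2.x):
    c,s=np.cos(g[2]),np.sin(g[2]);d=np.array(p[:2])-g[:2];return np.array([c*d[0]+s*d[1],-s*d[0]+c*d[1]])
u=lambda a,b:(90+a/2.5,10+b/2.5)
for n,q,z in (('st1 tailL',(410,524),.023),('st1 tailR',(484,523),.023),('st2 tailR',(567,524),.023),('st2 headR',(574,67),.023),('st1 headL',(387,67),.023),('shst tail R',(218,405),.023),('shst head R',(180,78),.023),('shst tail L',(93,408),.023)):
    print(n,(1000*w2g(atz(W,u(*q),z))).round(1))
print('lip',[(1000*w2g(atz(W,q,.003))).round(1) for q in ((147,318),(374,317))])
E
python3 fit.py
```

```text
[ 0.536  -0.0162 -0.039   0.019 ]
[[-0.8, -0.1], [-0.3, 0.6], [-0.5, 0.6], [0.2, 0.8], [0.5, 0.5], [1.2, 0.3], [-2.0, 1.0], [-1.4, 0.4], [2.6, -3.9]]
[ 0.536  -0.0162 -0.039 ]
st1 tailL [ 8.9 -1.5]
st1 tailR [  8.9 -30.4]
st2 tailR [  8.  -62.9]
st2 headR [168.4 -62.3]
st1 headL [169.3  -0.6]
shst tail R [57.1 68.2]
shst head R [167.   68.2]
shst tail L [ 56.6 115.1]
lip [array([-117.6,  129.6]), array([-119.9, -133.2])]
```

```bash
sed -i 's/,((666,72),(.17,-.0956))\]/]/' fit.py; cat >> fit.py <<'E'
W1=(K,np.load('w1.npy'))
print('w1 check mouth right in,out',[(1000*w2g(atz(W1,q,.019))).round(1) for q in ((125,107),(144,107))],(1000*w2g(atz(W1,(163,226),.003))).round(1))
def g2w(p,g=r2.x):
    c,s=np.cos(g[2]),np.sin(g[2]);return np.array([g[0]+c*p[0]-s*p[1],g[1]+s*p[0]+c*p[1]])
E
python3 fit.py; python3 - <<'E'
from h import *
go([.395,-.2752,.15],-.108)
E
```

```text
[ 0.5365 -0.0168 -0.0372  0.0202]
[[-0.3, -0.1], [0.2, 0.6], [-0.4, -0.3], [0.4, -0.1], [0.6, 0.7], [0.8, -0.4], [-0.9, 0.7], [-0.4, -0.8]]
[ 0.5365 -0.0167 -0.0371]
st1 tailL [ 8.4 -1. ]
st1 tailR [  8.3 -29.9]
st2 tailR [  7.4 -62.4]
st2 headR [167.8 -62.1]
st1 headL [168.8  -0.4]
shst tail R [56.7 68.6]
shst head R [166.6  68.4]
shst tail L [ 56.3 115.5]
lip [array([-117.9,  130.3]), array([-120.7, -132.5])]
w1 check mouth right in,out [array([   1.2, -118.9]), array([   1. , -135.9])] [-118.5 -131.9]
t 3.95 pos [ 0.5701 -0.0495  0.2501] dpos [-0.1617, 0.2355, 0.1001] rot [0.0, -0.01, 2.84] rows~ 6.1
```

apply_moves(rotation=[[0,0,2.84],[0,0,2.84],[0,0,2.84],[0,0,2.84],[0,0,2.84],[0,0,2.84],[0,0,2.84],[0,0,2.84],[0,0,2.84],[0,0,2.84],[0,0,2.84],[0,0,2.84]], delta_pos=[[-0.162,0.2355,0.1],[-0.162,0.2355,0.1],[-0.162,0.2355,0.1],[-0.162,0.2355,0.1],[-0.162,0.2355,0.1],[-0.162,0.2355,0.1],[-0.162,0.2355,0.1],[-0.162,0.2355,0.1],[-0.162,0.2355,0.1],[-0.162,0.2355,0.1],[-0.162,0.2355,0.1],[-0.162,0.2355,0.1]], fingers=[-1,-1,-1,-1,-1,-1,-1,-1,-1,-1,-1,-1])

```text
time_s: 5.15
ee_pos: [0.3961, -0.2737, 0.1502]
ee_rot: [-3.137, 0.164, -0.001]
wrist_force: [-0.2, -0.5, -0.2]
gripper_width: 0.0855
```

```bash
python3 - <<'E'
from h import *
o=get_obs();im=get_image('wrist');cv2.imwrite('pics/w3.png',im);W=cam('wrist',o)
np.save('w3.npy',W[1]);print(o['ee_pos'],o['dq'].round(3))
for p in [(.3836,-.2588,.028),(.3809,-.2888,.028)]: print(proj(W,p))
go([.395,-.2752,.085],-.108)
E
```

```text
[ 0.39605805 -0.27370306  0.15019212] [ 0.007  0.001  0.004  0.002  0.001 -0.001  0.001]
[261.57139705 254.4093519 ]
[307.36847411 253.81808778]
t 5.2 pos [ 0.3958 -0.2739  0.1501] dpos [-0.0007, 0.0014, 0.0651] rot [-0.0, -0.03, 0.19] rows~ 1.3
```

View pics/w3.png

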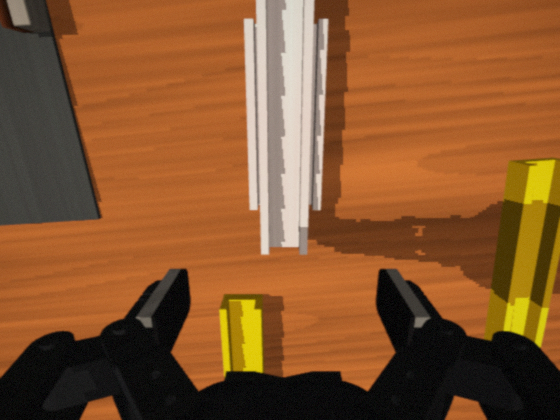

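apply_moves(rotation=[[0,0,0],[0,0,0],[0,0,0],[0,0,0],[0,0,0],[0,0,0],[0,0,0],[0,0,0],[0,0,0],[0,0,0],[0,0,0],[0,0,0]], delta_pos=[[0,0.001,0.03],[0,0.001,0.05],[0,0.001,0.065],[0,0.001,0.065],[0,0.001,0.065],[0,0.001,0.065],[0,0.001,0.065],[0,0.001,0.065],[0,0.001,0.065],[0,0.001,0.065],[0,0.001,0.065],[0,0.001,0.065]], fingers=[-1,-1,-1,-1,0,1,1,1,1,1,1,1])

```text
time_s: 6.4
ee_pos: [0.3955, -0.2757, 0.0859]
ee_rot: [3.137, -0.167, 0.002]
wrist_force: [-0.1, 0.8, 5.1]
gripper_width: 0.0286
```

apply_moves(rotation=[[0,0,0],[0,0,0],[0,0,0],[0,0,0],[0,0,0],[0,0,0],[0,0,0]], delta_pos=[[0,0,-0.01],[0,0,-0.02],[0,0,-0.035],[0,0,-0.055],[0,0,-0.08],[0,0,-0.08],[0,0,-0.08]], fingers=[1,1,1,1,1,1,1])

```text
time_s: 7.1
ee_pos: [0.3951, -0.2755, 0.1656]
ee_rot: [3.137, -0.167, 0.002]
wrist_force: [1.1, -0.5, -1.4]
gripper_width: 0.0285
```

```bash
python3 - <<'E'
from h import *
o=get_obs();im=get_image('wrist');cv2.imwrite('pics/w4.png',im);W=cam('wrist',o)
np.save('w4.npy',W[1]);print(o['ee_pos'],o['dq'].round(3))
s=get_image('scene');cv2.imwrite('pics/s4.png',cv2.resize(s[120:300,160:400],None,fx=3,fy=3))
E
```

```text
[ 0.39509464 -0.27554548  0.16563214] [ 0.     0.03  -0.003  0.019  0.    -0.001  0.002]
```

View pics/w4.png

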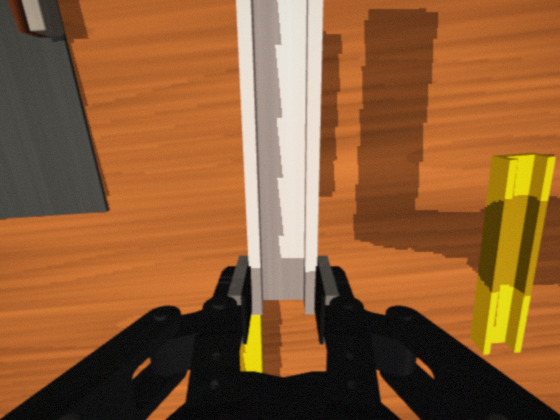

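View pics/s4.png

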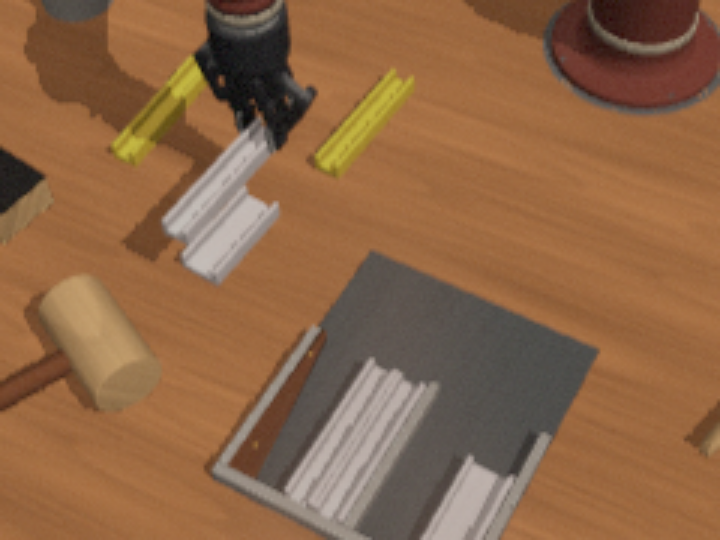

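```bash
cat > sag.py <<'E'
from h import *
from scipy.optimize import least_squares
K,_=cam('wrist');C=get_calibration('wrist');V=np.linalg.inv(C['T_tool_cam'])  # tool->cam
W=(K,V)
# tool coords: piece top at tool z = 0.085-0.028=.057 ; rails at tool y=+-15 ; top edges
for pitch in (0,2,4):
  for x in (0.03,.06,.09,.11):
    z=.058+np.tan(np.radians(pitch))*x
    print(pitch,x,proj(W,(x,-.015,z)).round(1),proj(W,(x,.015,z)).round(1))
E
python3 sag.py;python3 - <<'E'
import cv2
c=cv2.imread('pics/w4.png');cv2.imwrite('pics/w4z.png',cv2.resize(c[0:330,210:350],None,fx=2.4,fy=1.8,interpolation=cv2.INTER_CUBIC))
E
```

```text
0 0.03 [246.6 227.2] [316.8 227.2]
0 0.06 [244.1 157. ] [319.2 157. ]
0 0.09 [241.1  76. ] [322.  76.]
0 0.11 [238.8  14.7] [324.2  14.7]
2 0.03 [246.9 226.3] [316.6 226.3]
2 0.06 [244.6 156.2] [318.7 156.2]
2 0.09 [242.1  76.7] [321.1  76.7]
2 0.11 [240.2  17.5] [322.9  17.5]
4 0.03 [247.2 225.5] [316.3 225.5]
4 0.06 [245.2 155.4] [318.2 155.4]
4 0.09 [243.1  77.3] [320.2  77.3]
4 0.11 [241.5  20.1] [321.7  20.1]
```

View pics/w4z.png

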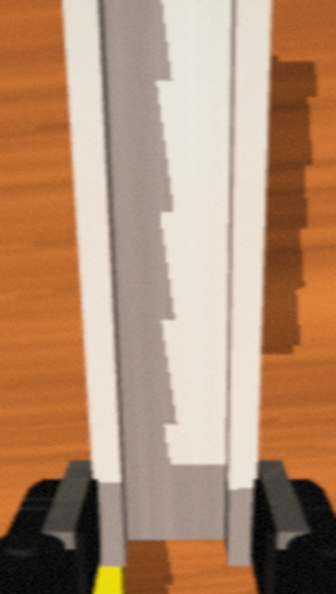

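```bash
cat >> h.py <<'E'
G=np.array([.5360,-.0167,-.0371])
def g2w(p,g=None):
    g=G if g is None else g
    c,s=np.cos(g[2]),np.sin(g[2]);return np.array([g[0]+c*p[0]-s*p[1],g[1]+s*p[0]+c*p[1]])
def w2g(p,g=None):
    g=G if g is None else g
    c,s=np.cos(g[2]),np.sin(g[2]);d=np.array(p[:2])-g[:2];return np.array([c*d[0]+s*d[1],-s*d[0]+c*d[1]])
E
python3 - <<'E'
from h import *
K,_=cam('wrist');V=np.linalg.inv(get_calibration('wrist')['T_tool_cam'])
for x in (-.01,-.013,-.016): print(x,proj((K,V),(x,-.015,.058)))
p=g2w((-.009,-.079));print(p)
go([*p,.15],-.043)
E
```

```text
-0.01 [249.57905996 307.49335398]
-0.013 [249.78068592 312.99023499]
-0.016 [249.97987764 318.42075201]
[ 0.52407597 -0.09531181]
t 7.2 pos [ 0.3945 -0.2752  0.1644] dpos [0.1097, -0.1926, 0.0144] rot [-0.05, 0.09, -3.63] rows~ 4.4
```

apply_moves(rotation=[[0,0,-3.63],[0,0,-3.63],[0,0,-3.63],[0,0,-3.63],[0,0,-3.63],[0,0,-3.63],[0,0,-3.63],[0,0,-3.63],[0,0,-3.63],[0,0,-3.63]], delta_pos=[[0.025,-0.048,0],[0.055,-0.09,0],[0.08,-0.135,0],[0.1,-0.175,0.0],[0.11,-0.193,0.014],[0.11,-0.193,0.014],[0.11,-0.193,0.014],[0.11,-0.193,0.014],[0.11,-0.193,0.014],[0.11,-0.193,0.014]], fingers=[1,1,1,1,1,1,1,1,1,1])

```text
time_s: 8.2
ee_pos: [0.5245, -0.0968, 0.1512]
ee_rot: [3.14, -0.072, 0.0]
wrist_force: [-0.2, 0.9, -1.1]
gripper_width: 0.0288
```

```bash
python3 - <<'E'
from h import *
o=get_obs();im=get_image('wrist');cv2.imwrite('pics/w5.png',im);W=cam('wrist',o)
print(o['ee_pos'],o['dq'].round(3))
s=get_image('top');cv2.imwrite('pics/t5.png',cv2.resize(s[110:260,180:380],None,fx=4,fy=4,interpolation=cv2.INTER_CUBIC))
p=g2w((-.009,-.079));go([*p,.0815],-.043)
E
```

```text
[ 0.52450818 -0.09680064  0.15120054] [-0.006  0.    -0.008 -0.002 -0.002  0.     0.001]
t 8.3 pos [ 0.5248 -0.0962  0.1512] dpos [-0.0008, -0.0009, 0.0697] rot [0.01, -0.02, -0.09] rows~ 1.4
```

View pics/w5.png

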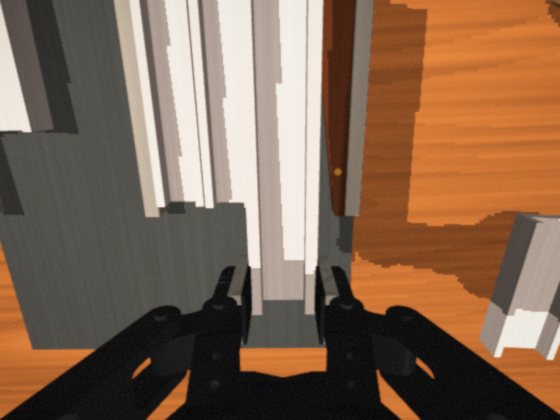

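View pics/t5.png

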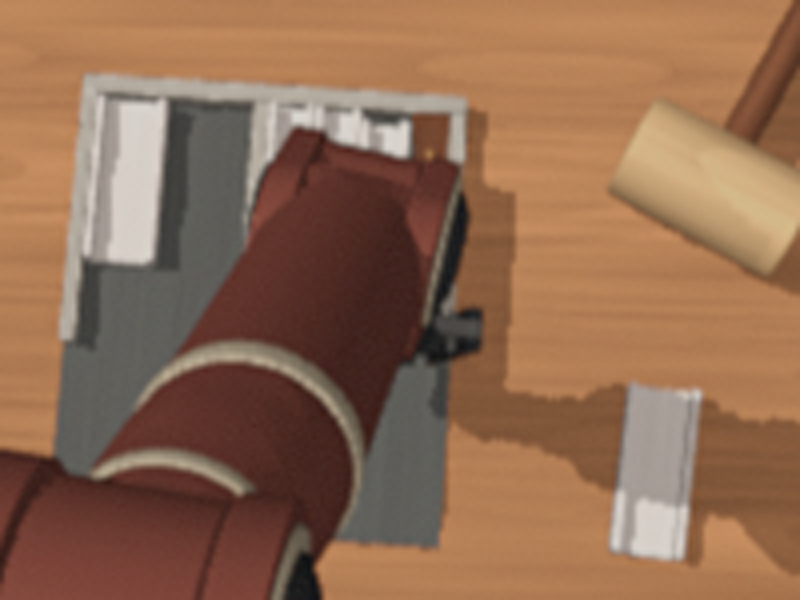

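apply_moves(rotation=[[0,0,-0.1],[0,0,-0.1],[0,0,-0.1],[0,0,-0.1],[0,0,-0.1],[0,0,-0.1]], delta_pos=[[0,-0.001,0.025],[0,-0.001,0.045],[0,-0.001,0.06],[0,-0.001,0.066],[0,-0.001,0.068],[0,-0.001,0.068]], fingers=[1,1,1,1,1,1])

```text
time_s: 8.9
ee_pos: [0.5253, -0.0945, 0.0833]
ee_rot: [3.141, -0.065, 0.001]
wrist_force: [-0.3, -0.4, -0.7]
gripper_width: 0.0287
```

```bash
python3 - <<'E'
from h import *
o=get_obs();im=get_image('wrist');cv2.imwrite('pics/w6.png',im);W=cam('wrist',o)
print(o['ee_pos'],o['wrist_force'],o['dq'].round(3))
E
```

```text
[ 0.52531815 -0.09454284  0.08327837] [-0.31037688 -0.37144194 -0.74371367] [-0.003 -0.013  0.    -0.006 -0.001 -0.001  0.001]
```

View pics/w6.png

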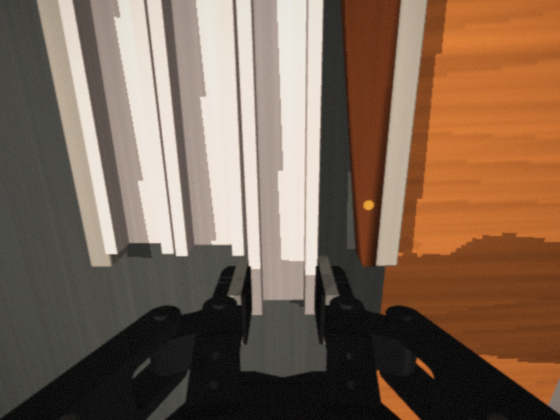

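apply_moves(rotation=[[0,0,0],[0,0,0],[0,0,0],[0,0,0],[0,0,0],[0,0,0],[0,0,0],[0,0,0],[0,0,0],[0,0,0]], delta_pos=[[0,0,0.002],[0,0,0.002],[0,0,0.002],[0,0,0.002],[0,0,0.002],[0,0,0.0],[0,0,-0.03],[-0.03,0,-0.05],[-0.06,0,-0.05],[-0.06,0,-0.05]], fingers=[1,1,0,0,0,0,0,0,1,1])

```text
time_s: 9.95
ee_pos: [0.4604, -0.0918, 0.1335]
ee_rot: [-3.14, 0.067, 0.009]
wrist_force: [-0.4, 0.8, 0.4]
gripper_width: 0.0143
```

```bash
python3 - <<'E'
from h import *
o=get_obs();im=get_image('wrist');cv2.imwrite('pics/w7.png',im);W=cam('wrist',o);np.save('w7.npy',W[1])
print(o['ee_pos'],o['wrist_force'],o['gripper_width'])
E
```

```text
[ 0.46042347 -0.09181041  0.13345924] [-0.38265472  0.78533504  0.3962145 ] 0.01430301745086231
```

View pics/w7.png

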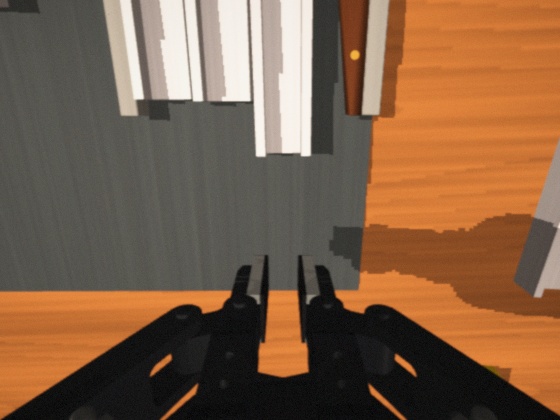

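```bash
python3 - <<'E'
from h import *
K,_=cam('wrist');W=(K,np.load('w7.npy'))
for q in ((256,156),(310,155),(249,101),(131,101)): print(q,(1000*w2g(atz(W,q,.023))).round(1))
c=[w2g(atz(W,q,.023)) for q in ((252,0),(312,0))];print(np.array(c)*1000)
p=g2w((-.055,-.078));go([*p,.0785],G[2])
E
```

```text
(256, 156) [-20.9 -63.6]
(310, 155) [-20.5 -93.8]
(249, 101) [  8.3 -60.8]
(131, 101) [8.7 1.9]
[[ 54.92340459 -64.06451508]
 [ 54.75606929 -93.24189626]]
t 10.0 pos [ 0.4633 -0.0919  0.1334] dpos [0.015, 0.0001, 0.0549] rot [-0.01, 0.09, -0.29] rows~ 1.1
```

apply_moves(rotation=[[0,0,-0.3],[0,0,-0.3],[0,0,-0.3],[0,0,-0.3],[0,0,-0.3],[0,0,-0.3],[0,0,-0.3],[0,0,-0.3],[0,0,-0.3],[0,0,-0.3],[0,0,-0.3],[0,0,-0.3]], delta_pos=[[0.01,0,0.025],[0.01,0,0.05],[0.01,0,0.054],[0.02,0,0.054],[0.03,0,0.054],[0.036,0,0.054],[0.042,0,0.054],[0.048,0,0.054],[0.054,0,0.054],[0.058,0,0.054],[0.062,0,0.054],[0.062,0,0.054]], fingers=[1,1,1,1,1,1,1,1,1,1,1,1])

```text
time_s: 11.2
ee_pos: [0.5278, -0.0944, 0.079]
ee_rot: [3.141, -0.056, 0.002]
wrist_force: [-0.4, -0.5, -0.6]
gripper_width: -0.0005
```

```bash
python3 - <<'E'
from h import *
o=get_obs();im=get_image('wrist');cv2.imwrite('pics/w8.png',im);W=cam('wrist',o);np.save('w8.npy',W[1])
print(o['ee_pos'],w2g(o['ee_pos']),o['wrist_force'],o['gripper_width'])
E
```

```text
[ 0.52783369 -0.09441518  0.07896243] [-0.00527812 -0.0779646 ] [-0.44325526 -0.46958849 -0.60282089] -0.0004850790250775418
```

View pics/w8.png

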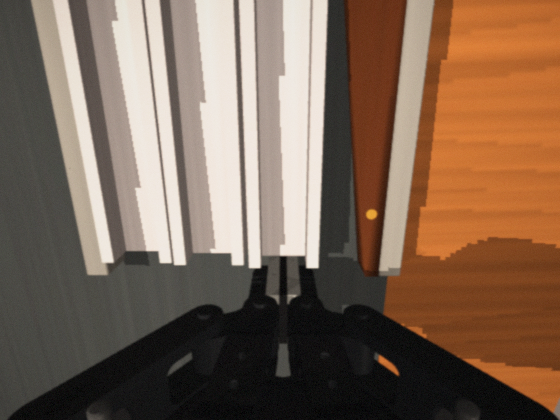

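apply_moves(rotation=[[0,0,0],[0,0,0],[0,0,0],[0,0,0]], delta_pos=[[0.002,0,0],[0.004,0,0],[0.005,0,0],[0.005,0,0]], fingers=[1,1,1,1])

```text
time_s: 11.65
ee_pos: [0.5317, -0.0946, 0.0788]
ee_rot: [-3.141, 0.057, 0.001]
wrist_force: [-0.8, -0.6, -0.3]
gripper_width: -0.0
```

apply_moves(rotation=[[0,0,0],[0,0,0],[0,0,0],[0,0,0]], delta_pos=[[0.002,0,0],[0.003,0,0],[0.004,0,0],[0.004,0,0]], fingers=[1,1,1,1])

```text
time_s: 12.05
ee_pos: [0.5325, -0.0946, 0.0784]
ee_rot: [-3.14, 0.057, 0.014]
wrist_force: [-6.6, 0.2, 4.4]
gripper_width: -0.0003
```

apply_moves(rotation=[[0,0,0],[0,0,0],[0,0,0],[0,0,0],[0,0,0],[0,0,0],[0,0,0],[0,0,0]], delta_pos=[[0.005,0,0],[0.005,0,0],[-0.01,0,0],[-0.01,0,-0.05],[0.02,0.04,-0.1],[0.04,0.05,-0.13],[0.04,0.05,-0.13],[0.04,0.05,-0.13]], fingers=[1,1,1,1,1,1,0,-1])

```text
time_s: 12.85
ee_pos: [0.5759, -0.1472, 0.2106]
ee_rot: [3.14, -0.059, 0.009]
wrist_force: [-0.8, 0.4, -0.6]
gripper_width: 0.0284
```

```bash
python3 - <<'E'
from h import *
o=get_obs();im=get_image('wrist');cv2.imwrite('pics/w9.png',im);W=cam('wrist',o);np.save('w9.npy',W[1])
print(o['ee_pos'],w2g(o['ee_pos']),o['wrist_force'],o['gripper_width'])
cv2.imwrite('pics/w9z.png',cv2.resize(im[0:260,130:530],None,fx=2,fy=2,interpolation=cv2.INTER_CUBIC))
E
```

```text
[ 0.57589874 -0.14723199  0.21059278] [ 0.04471291 -0.12896226] [-0.79018479  0.43908366 -0.58290676] 0.02843208604748072
```

View pics/w9z.png

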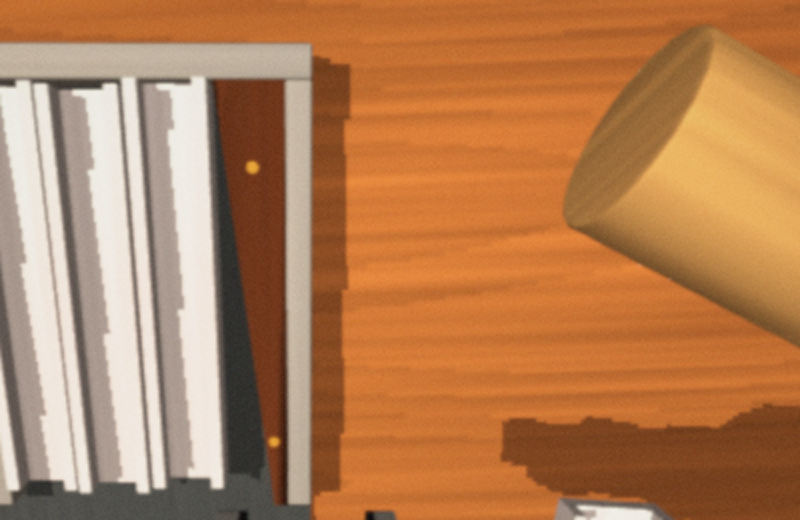

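```bash
python3 - <<'E'
from h import *
go([.424,-.279,.16],-.1)
E
```

```text
t 12.9 pos [ 0.5741 -0.1457  0.2087] dpos [-0.1452, 0.1386, 0.0485] rot [-0.04, -0.01, 3.67] rows~ 4.1
```

apply_moves(rotation=[[0,0,3.67],[0,0,3.67],[0,0,3.67],[0,0,3.67],[0,0,3.67],[0,0,3.67],[0,0,3.67]], delta_pos=[[-0.035,0.035,0.0],[-0.07,0.07,0.0],[-0.11,0.1,0.02],[-0.145,0.139,0.0485],[-0.145,0.139,0.0485],[-0.145,0.139,0.0485],[-0.145,0.139,0.0485]], fingers=[-1,-1,-1,-1,-1,-1,-1])

```text
time_s: 13.6
ee_pos: [0.4252, -0.2779, 0.1598]
ee_rot: [-3.136, 0.153, 0.0]
wrist_force: [0.1, -0.2, 0.1]
gripper_width: 0.0852
```

```bash
python3 - <<'E'
from h import *
o=get_obs();im=get_image('wrist');cv2.imwrite('pics/w10.png',im);W=cam('wrist',o);np.save('w10.npy',W[1])
print(o['ee_pos'],o['dq'].round(3),o['gripper_width'])
E
```

```text
[ 0.42524976 -0.27794643  0.15983224] [-0.023 -0.013 -0.012 -0.027  0.001  0.003  0.002] 0.08524209421899918
```

View pics/w10.png

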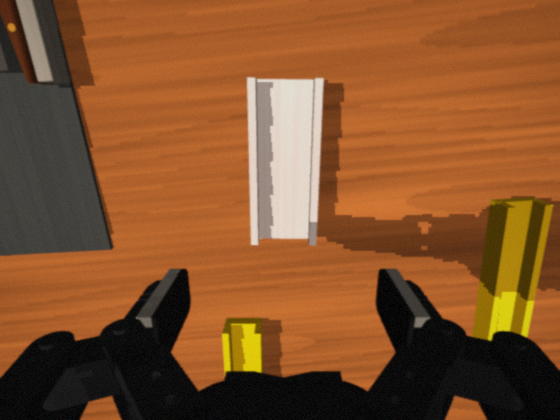

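```bash
python3 - <<'E'
from h import *
K,_=cam('wrist');W=(K,np.load('w10.npy'))
P=np.array([atz(W,u,.020) for u in [(248,78),(324,79),(251.5,245),(316,245)]]);print(P.round(4))
f=P[:2].mean(0);n=P[2:].mean(0);y=np.arctan2(*(f-n)[[1,0]]);print('len',np.linalg.norm(f-n),'w',np.linalg.norm(P[0]-P[1]),np.linalg.norm(P[2]-P[3]),'yaw',y,'tail',n)
e=n+.013*np.array([np.cos(y),np.sin(y),0]);print(e)
go([*e[:2],.0785],y)
E
```

```text
[[ 0.522  -0.2664  0.02  ]
 [ 0.5169 -0.3122  0.02  ]
 [ 0.4122 -0.2544  0.02  ]
 [ 0.4077 -0.3001  0.02  ]]
len 0.11012477955158825 w 0.04609601908562064 0.04585461774347846 yaw -0.1093166932646078 tail [ 0.40994965 -0.27726455  0.02      ]
[ 0.42287205 -0.27868283  0.02      ]
t 13.65 pos [ 0.426  -0.2778  0.1603] dpos [-0.0032, 0.0014, 0.0818] rot [-0.1, -0.06, 0.74] rows~ 1.6
```

apply_moves(rotation=[[0,0,0.7],[0,0,0.7],[0,0,0.7],[0,0,0.7],[0,0,0.7],[0,0,0.7],[0,0,0.7],[0,0,0.7],[0,0,0.7],[0,0,0.7],[0,0,0.7],[0,0,0.7]], delta_pos=[[-0.003,0.001,0.035],[-0.003,0.001,0.06],[-0.003,0.001,0.08],[-0.003,0.001,0.082],[-0.003,0.001,0.082],[-0.003,0.001,0.082],[-0.003,0.001,0.082],[-0.003,0.001,0.082],[-0.003,0.001,0.082],[-0.003,0.001,0.07],[-0.003,0.001,0.04],[-0.003,0.001,0.0]], fingers=[-1,-1,-1,-1,1,1,1,1,1,1,1,1])

```text
time_s: 14.85
ee_pos: [0.4202, -0.28, 0.161]
ee_rot: [-3.135, 0.177, 0.005]
wrist_force: [0.5, -0.4, -0.8]
gripper_width: 0.0442
```

```bash
python3 - <<'E'
from h import *
o=get_obs();im=get_image('wrist');cv2.imwrite('pics/w11.png',im);W=cam('wrist',o);np.save('w11.npy',W[1])
print(o['ee_pos'],o['dq'].round(3),o['gripper_width'])
K,_=cam('wrist');V=np.linalg.inv(get_calibration('wrist')['T_tool_cam'])
for x in (-.013,.03,.06,.097): print(x,proj((K,V),(x,-.023,.0585)).round(1),proj((K,V),(x,.023,.0585)).round(1))
p=g2w((-.014,.040));go([*p,.15],G[2])
E
```

```text
[ 0.42019073 -0.28000294  0.16098786] [-0.078 -0.732  0.112 -0.281  0.062  0.963 -0.052] 0.044191731301799
-0.013 [232.9 312.4] [330.8 312.4]
0.03 [228.1 226.8] [335.4 226.8]
0.06 [224.2 156.8] [339.1 156.8]
0.097 [218.6  55.5] [344.5  55.5]
t 14.9 pos [ 0.4231 -0.2821  0.1676] dpos [0.0651, -0.3154, 0.0169] rot [0.27, -0.51, -4.35] rows~ 6.4
```

View pics/w11.png

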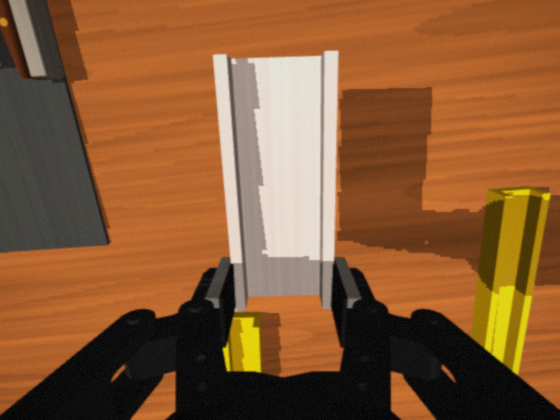

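```bash
python3 - <<'E'
from h import *
p=g2w((-.015,.040));go([*p,.14],-.057);print(p)
E
```

```text
t 14.9 pos [ 0.4231 -0.2821  0.1676] dpos [0.064, -0.3153, 0.0269] rot [0.26, -0.51, -3.21] rows~ 6.5
[0.52249398 0.02382885]
```

apply_moves(rotation=[[0,0,0],[0,0,-1],[0,0,-2],[0,0,-3],[0,0,-3],[0,0,-3],[0,0,-3],[0,0,-3],[0,0,-3],[0,0,-3],[0,0,-3]], delta_pos=[[0,0,0],[0.01,-0.045,0],[0.02,-0.09,0],[0.03,-0.135,0],[0.04,-0.18,0],[0.05,-0.225,0],[0.06,-0.27,0.01],[0.066,-0.311,0.02],[0.066,-0.311,0.02],[0.066,-0.311,0.02],[0.066,-0.311,0.02]], fingers=[1,1,1,1,1,1,1,1,1,1,1])

```text
time_s: 16.0
ee_pos: [0.5209, 0.0195, 0.1401]
ee_rot: [3.139, -0.097, -0.003]
wrist_force: [0.2, -0.2, -1.8]
gripper_width: 0.044
```

```bash
python3 - <<'E'
from h import *
o=get_obs();im=get_image('wrist');cv2.imwrite('pics/w12.png',im);W=cam('wrist',o);np.save('w12.npy',W[1])
print(o['ee_pos'],o['ee_rot'],o['dq'].round(3),o['gripper_width'])
K=W[0];V=np.linalg.inv(get_calibration('wrist')['T_tool_cam'])
p=g2w((-.015,.040));go([*p,.083],-.057)
E
```

```text
[0.52090719 0.01950134 0.14007681] [ 3.13868444e+00 -9.74591192e-02 -2.53960045e-03] [ 0.019 -0.011  0.009 -0.001 -0.002 -0.001 -0.001] 0.04395023459334698
t 16.05 pos [0.5211 0.019  0.1403] dpos [0.0012, -0.005, 0.0573] rot [0.08, 0.06, -0.35] rows~ 1.2
```

View pics/w12.png

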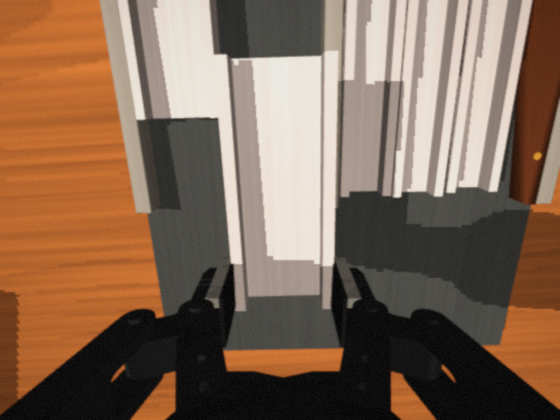

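apply_moves(rotation=[[0,0,-0.3],[0,0,-0.3],[0,0,-0.3],[0,0,-0.3],[0,0,-0.3],[0,0,-0.3],[0,0,-0.3]], delta_pos=[[0.001,-0.005,0.0],[0.001,-0.005,0.02],[0.001,-0.005,0.04],[0.001,-0.005,0.05],[0.001,-0.005,0.055],[0.001,-0.005,0.058],[0.001,-0.005,0.058]], fingers=[1,1,1,1,1,1,1])

```text
time_s: 16.75
ee_pos: [0.5234, 0.0257, 0.0833]
ee_rot: [-3.14, 0.087, -0.002]
wrist_force: [-0.6, 0.3, -1.8]
gripper_width: 0.0441
```

```bash
python3 - <<'E'
from h import *
o=get_obs();im=get_image('wrist');cv2.imwrite('pics/w13.png',im)
print(o['ee_pos'],w2g(o['ee_pos']),o['wrist_force'],o['gripper_width'])
E
```

```text
[0.5234333  0.02571428 0.0832859 ] [-0.01413126  0.04191898] [-0.61202303  0.29594364 -1.8465616 ] 0.04405601871300119
```

View pics/w13.png

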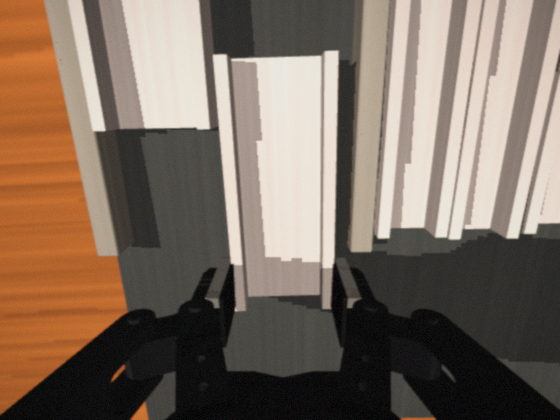

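apply_moves(rotation=[[0,0,1],[0,0,1],[0,0,1],[0,0,1],[0,0,1],[0,0,1],[0,0,1],[0,0,1],[0,0,1],[0,0,1],[0,0,1]], delta_pos=[[0,0.003,0],[0,0.003,0.002],[0,0.003,0.002],[0,0.003,0.002],[0,0.003,0.002],[0,0.003,0.002],[0,0.003,0.0],[0,0.003,-0.03],[-0.02,0,-0.05],[-0.05,0,-0.05],[-0.05,0,-0.05]], fingers=[1,1,1,-0.4,-0.4,-0.4,-0.4,-0.4,0,1,1])

```text
time_s: 17.9
ee_pos: [0.4685, 0.029, 0.1326]
ee_rot: [3.14, -0.112, -0.01]
wrist_force: [-0.8, -0.4, -0.5]
gripper_width: 0.0165
```

```bash
python3 - <<'E'
from h import *
o=get_obs();im=get_image('wrist');cv2.imwrite('pics/w14.png',im);W=cam('wrist',o);np.save('w14.npy',W[1])
print(o['ee_pos'],w2g(o['ee_pos']),o['dq'].round(2),o['gripper_width'])
E
```

```text
[0.4685369  0.02897152 0.13261495] [-0.0691107   0.04313778] [ 0.01  0.03  0.01 -0.1   0.   -0.02  0.  ] 0.016493559168753495
```

View pics/w14.png

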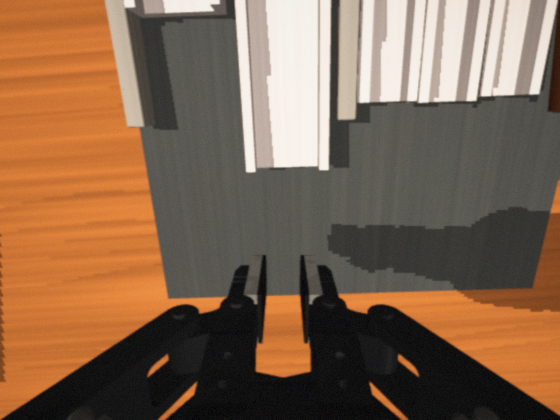

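```bash
python3 - <<'E'
from h import *
K,_=cam('wrist');W=(K,np.load('w14.npy'))
for q in ((247,171),(328,169),(238,20),(330,20),(357,119),(338,119)): print(q,(1000*w2g(atz(W,q,.019 if q[1]==119 else .023))).round(1))
p=g2w((-.055,.04));go([*p,.0785],G[2])
p=g2w((.041,.04));go([*p,.0785],G[2])
E
```

```text
(247, 171) [-25.1  61.3]
(328, 169) [-25.5  15.6]
(238, 20) [50.3 60.6]
(330, 20) [48.8 15.3]
(357, 119) [ 1.  -0.6]
(338, 119) [1.3 9.8]
t 17.95 pos [0.4711 0.0289 0.1326] dpos [0.0118, 0.0027, 0.0541] rot [0.0, 0.14, -1.99] rows~ 1.1
t 17.95 pos [0.4711 0.0289 0.1326] dpos [0.1077, -0.0006, 0.0538] rot [0.0, 0.14, -1.99] rows~ 2.4
```

apply_moves(rotation=[[0,0,-2],[0,0,-2],[0,0,-2],[0,0,-2],[0,0,-2],[0,0,-2],[0,0,-2],[0,0,-2],[0,0,-2],[0,0,-2],[0,0,-2],[0,0,-2],[0,0,-2],[0,0,-2]], delta_pos=[[0.008,0.003,0.03],[0.01,0.003,0.05],[0.01,0.003,0.054],[0.02,0.003,0.054],[0.03,0.003,0.054],[0.04,0.0025,0.054],[0.05,0.002,0.054],[0.06,0.002,0.054],[0.07,0.0015,0.054],[0.08,0.001,0.054],[0.09,0.001,0.054],[0.1,0.001,0.054],[0.106,0.001,0.054],[0.108,0.001,0.054]], fingers=[1,1,1,1,1,1,1,1,1,1,1,1,1,1])

```text
time_s: 19.35
ee_pos: [0.5815, 0.0198, 0.0784]
ee_rot: [-3.141, 0.059, -0.001]
wrist_force: [-0.9, -0.6, 0.7]
gripper_width: 0.0001
```

```bash
python3 - <<'E'
from h import *
o=get_obs();im=get_image('wrist');cv2.imwrite('pics/w15.png',im);W=cam('wrist',o)
print(o['ee_pos'],w2g(o['ee_pos']),o['wrist_force'])
E
```

```text
[0.58149907 0.01984331 0.07836434] [0.04411231 0.03820579] [-0.90433836 -0.57679139  0.66547892]
```

View pics/w15.png

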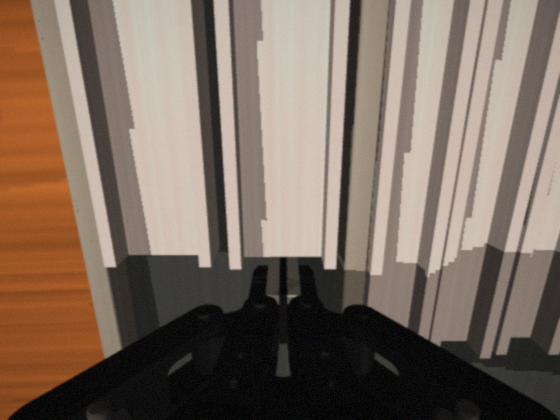

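apply_moves(rotation=[[0,0,0],[0,0,0],[0,0,0],[0,0,0],[0,0,0]], delta_pos=[[0.002,0,0],[0.004,0,0],[0.006,0,0],[0.007,0,0],[0.007,0,0]], fingers=[1,1,1,1,1])

```text
time_s: 19.9
ee_pos: [0.5864, 0.0198, 0.0782]
ee_rot: [-3.141, 0.059, 0.005]
wrist_force: [-3.6, -0.6, 1.3]
gripper_width: -0.0001
```

apply_moves(rotation=[[0,0,0],[0,0,0],[0,0,0],[0,0,0]], delta_pos=[[0.002,0,0],[0.004,0,0],[0.004,0,0],[0.004,0,0]], fingers=[1,1,1,1])

```text
time_s: 20.3
ee_pos: [0.5871, 0.0198, 0.0777]
ee_rot: [-3.141, 0.058, 0.019]
wrist_force: [-8.9, 0.8, 5.6]
gripper_width: 0.0001
```

apply_moves(rotation=[[0,0,0],[0,0,0],[0,0,0],[0,0,0],[0,0,0],[0,0,0],[0,0,0],[0,0,0],[0,0,0],[0,0,0]], delta_pos=[[-0.01,0,0],[-0.015,0,0],[-0.015,0,-0.04],[0.0,0,-0.08],[0.0,0.0,-0.12],[0.0,0.04,-0.15],[0.0,0.04,-0.15],[0.0,0.04,-0.15],[0.0,0.04,-0.15],[0.0,0.04,-0.15]], fingers=[1,1,1,1,1,1,0,-1,-1,-1])

```text
time_s: 21.3
ee_pos: [0.5899, -0.0191, 0.2273]
ee_rot: [-3.14, 0.056, 0.003]
wrist_force: [-1.4, 0.6, 0.4]
gripper_width: 0.0583
```

```bash
python3 - <<'E'
from h import *
o=get_obs();im=get_image('wrist');cv2.imwrite('pics/w16.png',im);W=cam('wrist',o);np.save('w16.npy',W[1])
print(o['ee_pos'],w2g(o['ee_pos']),o['dq'].round(3))
cv2.imwrite('pics/w16z.png',cv2.resize(im[0:260,90:450],None,fx=2.2,fy=2.2,interpolation=cv2.INTER_CUBIC))
E
```

```text
[ 0.58986006 -0.0190761   0.22732387] [ 0.05391113 -0.00037672] [-0.003  0.002  0.003 -0.002  0.003  0.004  0.001]
```

View pics/w16z.png

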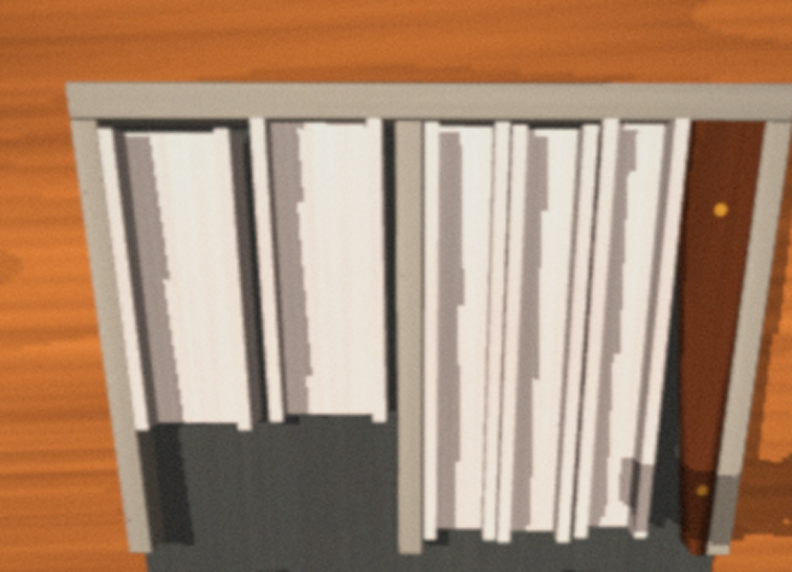

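```bash
python3 - <<'E'
from h import *
go([.42,.28,.19],-.43)
E
```

```text
t 21.35 pos [ 0.5899 -0.0192  0.2273] dpos [-0.1803, -0.2929, 0.0378] rot [-0.02, 0.11, 22.6] rows~ 6.9
```

apply_moves(rotation=[[0,0,22.6],[0,0,22.6],[0,0,22.6],[0,0,22.6],[0,0,22.6],[0,0,22.6],[0,0,22.6],[0,0,22.6],[0,0,22.6],[0,0,22.6]], delta_pos=[[-0.18,-0.293,0.037],[-0.18,-0.293,0.037],[-0.18,-0.293,0.037],[-0.18,-0.293,0.037],[-0.18,-0.293,0.037],[-0.18,-0.293,0.037],[-0.18,-0.293,0.037],[-0.18,-0.293,0.037],[-0.18,-0.293,0.037],[-0.18,-0.293,0.037]], fingers=[-1,-1,-1,-1,-1,-1,-1,-1,-1,-1])

```text
time_s: 22.35
ee_pos: [0.4218, 0.2781, 0.1913]
ee_rot: [3.067, -0.675, 0.001]
wrist_force: [0.3, -0.9, 0.1]
gripper_width: 0.0857
```

```bash
python3 - <<'E'
from h import *
o=get_obs();im=get_image('wrist');cv2.imwrite('pics/w17.png',im);W=cam('wrist',o);np.save('w17.npy',W[1])
print(o['ee_pos'],o['dq'].round(3))
for r in landmark_of('wedge','wrist'): print(r['score'],r['uv'],atz(W,r['uv'],0))
E
```

```text
[0.42182228 0.27814363 0.19128061] [ 0.024 -0.008  0.011 -0.    -0.003  0.001 -0.001]
0.67 [297.1, 198.3] [0.42096358 0.2651658  0.        ]
```

View pics/w17.png

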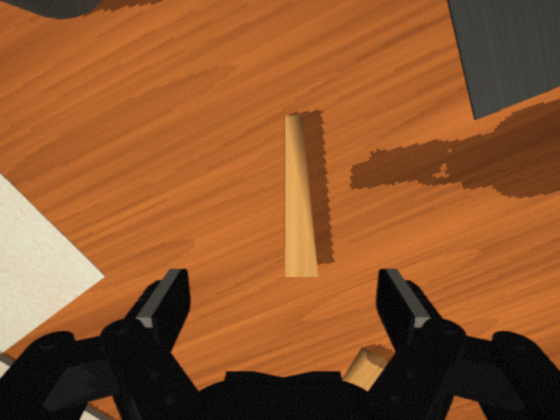

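```bash
python3 - <<'E'
import cv2
c=cv2.imread('pics/w17.png');cv2.imwrite('pics/w17z.png',cv2.resize(c[100:290,250:350],None,fx=4,fy=3,interpolation=cv2.INTER_CUBIC))
E
```

```text
(no output)
```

View pics/w17z.png

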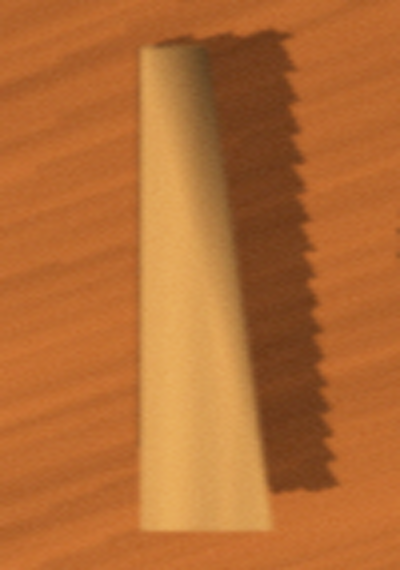

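```bash
python3 - <<'E'
from h import *
K,_=cam('wrist');W=(K,np.load('w17.npy'))
q=[(140,46),(208,47),(140,529),(272,530)]
for z in (.0,.02):
    P=np.array([atz(W,(250+a/4,100+b/3),z) for a,b in q])
    l=P[0]-P[2];y=np.arctan2(l[1],l[0]);print(z,P.round(4).tolist(),'len',np.linalg.norm(l),'wn',np.linalg.norm(P[1]-P[0]),'wt',np.linalg.norm(P[3]-P[2]),'yaw straight',y)
o=P[2]+.5*l+.0099*np.array([np.sin(y),-np.cos(y),0]);print('origin',o)
gp=P[2]+l/np.linalg.norm(l)*.05+.5*(.0276-.12*.05)*np.array([np.sin(y),-np.cos(y),0]);print('grip at 50 from tail',gp)
go([*gp[:2],.0785],y-.06)
E
```

```text
0.0 [[0.4864, 0.2463, 0.0], [0.4806, 0.2344, 0.0], [0.3579, 0.3054, 0.0], [0.3449, 0.2782, 0.0]] len 0.14144201348855331 wn 0.013265742210568532 wt 0.030165642210858244 yaw straight -0.43102168754041614
0.02 [[0.487, 0.2462, 0.02], [0.4817, 0.2352, 0.02], [0.3683, 0.3008, 0.02], [0.3563, 0.2756, 0.02]] len 0.13066827274857507 wn 0.012255281006185175 wt 0.027867903367787914 yaw straight -0.43102168754041614
origin [0.42351392 0.26447861 0.02      ]
grip at 50 from tail [0.40920623 0.27006752 0.02      ]
t 22.45 pos [0.4222 0.2775 0.1915] dpos [-0.0088, 0.0122, 0.113] rot [0.02, -0.05, 3.21] rows~ 2.3
```

```bash
python3 - <<'E'
from h import *
go([.4092,.2701,.081],-.371)
E
```

```text
t 22.45 pos [0.4222 0.2775 0.1915] dpos [-0.0088, 0.0122, 0.1105] rot [0.03, -0.05, -3.67] rows~ 2.2
```

apply_moves(rotation=[[0,0,-3.67],[0,0,-3.67],[0,0,-3.67],[0,0,-3.67],[0,0,-3.67],[0,0,-3.67],[0,0,-3.67],[0,0,-3.67],[0,0,-3.67],[0,0,-3.67],[0,0,-3.67],[0,0,-3.67],[0,0,-3.67],[0,0,-3.67],[0,0,-3.67]], delta_pos=[[-0.009,0.012,0.03],[-0.009,0.012,0.07],[-0.009,0.012,0.1],[-0.009,0.012,0.11],[-0.009,0.012,0.11],[-0.009,0.012,0.11],[-0.009,0.012,0.11],[-0.009,0.012,0.11],[-0.009,0.012,0.11],[-0.009,0.012,0.11],[-0.009,0.012,0.11],[-0.009,0.012,0.09],[-0.009,0.012,0.05],[-0.009,0.012,0.03],[-0.009,0.012,0.03]], fingers=[-1,-1,-1,-1,-1,0,1,1,1,1,1,1,1,1,1])

```text
time_s: 23.95
ee_pos: [0.4093, 0.2728, 0.1643]
ee_rot: [-3.084, 0.573, -0.007]
wrist_force: [0.5, -0.0, -0.8]
gripper_width: 0.0199
```

```bash
python3 - <<'E'
from h import *
o=get_obs();im=get_image('wrist');cv2.imwrite('pics/w18.png',im);W=cam('wrist',o);np.save('w18.npy',W[1])
print(o['ee_pos'],o['ee_rot'],o['dq'].round(3),o['gripper_width'])
E
```

```text
[0.40932089 0.27283261 0.1642954 ] [-3.08392931  0.57318367 -0.00726884] [ 0.01   0.055 -0.025  0.038 -0.009 -0.032  0.009] 0.01989655090627301
```

View pics/w18.png

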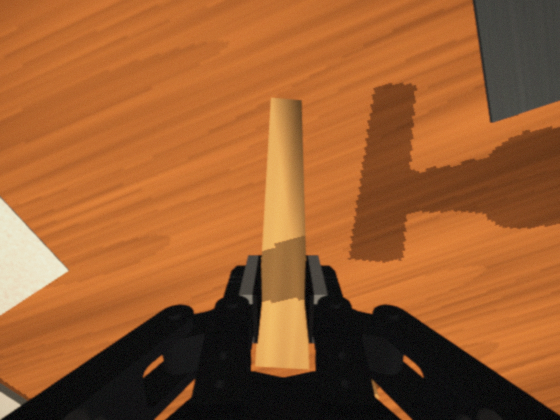

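```bash
python3 - <<'E'
from h import *
K,_=cam('wrist');V=np.linalg.inv(get_calibration('wrist')['T_tool_cam'])
W=(K,V)
P={q:atz(W,q,.0615) for q in ((270,98),(302,100),(264,220),(305,220),(252,370),(308,372))}
for q,p in P.items(): print(q,(1000*p).round(1))
n=.5*(P[(270,98)]+P[(302,100)]);print(n,np.linalg.norm(P[(270,98)]-P[(302,100)]))
l=P[(270,98)]-P[(264,220)];r=P[(302,100)]-P[(305,220)];print('L ang',np.arctan2(l[1],l[0]),'R ang',np.arctan2(r[1],r[0]))
p=g2w((-.045,-.1068));print(p);go([*p,.165],.023)
E
```

```text
(270, 98) [82.4 -4.9 61.5]
(302, 100) [81.7  7.6 61.5]
(264, 220) [32.1 -8.1 61.5]
(305, 220) [32.1  9.8 61.5]
(252, 370) [-49.8 -15.7  61.5]
(308, 372) [-51.1  13.1  61.5]
[0.08204496 0.00133876 0.0615    ] 0.012454144994243473
L ang 0.06398564919885884 R ang -0.044557667458200265
[ 0.48706959 -0.12175739]
t 24.0 pos [0.4084 0.2724 0.1627] dpos [0.215, 0.3396, -0.0029] rot [-0.14, -0.13, -22.37] rows~ 8.0
```

```bash
python3 - <<'E'
from h import *
p=g2w((-.047,-.1062));print(p);go([*p,.14],.027)
E
```

```text
[ 0.48509323 -0.12108362]
t 24.0 pos [0.4084 0.2724 0.1627] dpos [0.2128, 0.3398, 0.0221] rot [-0.14, -0.13, -22.6] rows~ 8.0
```

apply_moves(rotation=[[0,0,-22.6],[0,0,-22.6],[0,0,-22.6],[0,0,-22.6],[0,0,-22.6],[0,0,-22.6],[0,0,-22.6],[0,0,-22.6],[0,0,-22.6],[0,0,-22.6],[0,0,-22.6],[0,0,-22.6]], delta_pos=[[0.027,0.042,0],[0.053,0.085,0],[0.08,0.127,0],[0.106,0.17,0],[0.133,0.212,0],[0.16,0.255,0],[0.186,0.297,0],[0.213,0.34,0.0],[0.213,0.34,0.022],[0.213,0.34,0.022],[0.213,0.34,0.022],[0.213,0.34,0.022]], fingers=[1,1,1,1,1,1,1,1,1,1,1,1])

```text
time_s: 25.2
ee_pos: [0.4845, -0.1199, 0.1394]
ee_rot: [-3.14, -0.047, 0.001]
wrist_force: [0.3, 0.3, -1.2]
gripper_width: 0.0201
```

```bash
python3 - <<'E'
from h import *
o=get_obs();im=get_image('wrist');cv2.imwrite('pics/w19.png',im);W=cam('wrist',o);np.save('w19.npy',W[1])
print(o['ee_pos'],o['ee_rot'],o['dq'].round(3),o['gripper_width'])
p=g2w((-.047,-.1062));print(p);go([*p,.086],.027)
E
```

```text
[ 0.48450867 -0.11988397  0.13942838] [-3.13979025e+00 -4.71168933e-02  1.08265815e-03] [-0.006 -0.012  0.007 -0.008  0.003 -0.001 -0.   ] 0.020114340368471074
[ 0.48509323 -0.12108362]
t 25.25 pos [ 0.4848 -0.12    0.1397] dpos [0.0003, 0.0012, 0.0537] rot [-0.06, -0.01, 0.18] rows~ 1.1
```

View pics/w19.png

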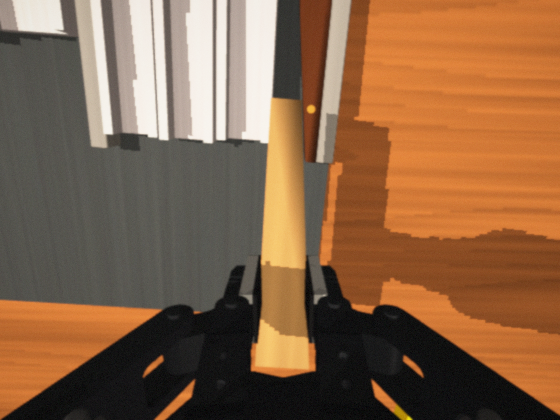

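```bash
python3 - <<'E'
from h import *
K,_=cam('wrist');W=(K,np.load('w19.npy'))
for q,z in (((272,142),.023),((278,2),.023),((211,142),.023),((318,162),.019),((301,4),.019),((305,160),.019),((107,135),.023)): print(q,(1000*w2g(atz(W,q,z))).round(1))
E
```

```text
(272, 142) [ 11.2 -95.3]
(278, 2) [ 81.  -94.4]
(211, 142) [  8.8 -60.6]
(318, 162) [   0.9 -123.2]
(301, 4) [  81.9 -106.2]
(305, 160) [   1.5 -115.4]
(107, 135) [ 8.8 -1.6]
```

apply_moves(rotation=[[0,0,0.2],[0,0,0.2],[0,0,0.2],[0,0,0.2],[0,0,0.2],[0,0,0.2]], delta_pos=[[0,0.0025,0.01],[0,0.0025,0.03],[0,0.0025,0.045],[0,0.0025,0.052],[0,0.0025,0.054],[0,0.0025,0.054]], fingers=[1,1,1,1,1,1])

```text
time_s: 25.85
ee_pos: [0.4847, -0.1239, 0.0856]
ee_rot: [-3.141, -0.038, 0.0]
wrist_force: [-0.4, 0.9, -0.9]
gripper_width: 0.0198
```

```bash
python3 - <<'E'
from h import *
o=get_obs();im=get_image('wrist');cv2.imwrite('pics/w20.png',im);W=cam('wrist',o);np.save('w20.npy',W[1])
print(o['ee_pos'],w2g(o['ee_pos']),o['wrist_force'],o['gripper_width'])
E
```

```text
[ 0.48465149 -0.12387785  0.08564695] [-0.04733779 -0.10900869] [-0.38344985  0.9373326  -0.8586954 ] 0.01979567346697246
```

View pics/w20.png

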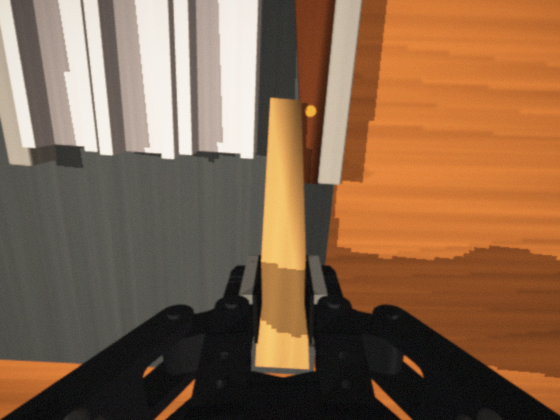

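apply_moves(rotation=[[0,0,0],[0,0,0],[0,0,0],[0,0,0],[0,0,0],[0,0,0],[0,0,0]], delta_pos=[[0,-0.002,0],[0,-0.002,0.001],[0.006,-0.0016,0.001],[0.012,-0.0012,0.001],[0.018,-0.0008,0.001],[0.025,-0.0004,0.001],[0.025,-0.0004,0.001]], fingers=[1,1,1,1,1,1,1])

```text
time_s: 26.6
ee_pos: [0.5082, -0.1225, 0.0855]
ee_rot: [-3.14, -0.039, 0.006]
wrist_force: [-4.7, 1.2, 12.0]
gripper_width: 0.02
```

```bash
python3 - <<'E'
from h import *
o=get_obs();im=get_image('wrist');cv2.imwrite('pics/w21.png',im);W=cam('wrist',o);np.save('w21.npy',W[1])
print(o['ee_pos'],w2g(o['ee_pos']),o['ee_rot'],o['wrist_force'],o['gripper_width'])
E
```

```text
[ 0.50822803 -0.12251873  0.08549792] [-0.02382788 -0.10677601] [-3.14010287 -0.03883906  0.00613442] [-4.67305447  1.16479606 12.0438355 ] 0.02004337029678899
```

View pics/w21.png

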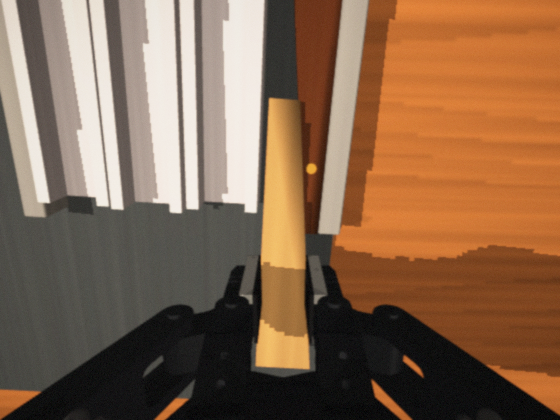

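apply_moves(rotation=[[0,0,0],[0,0,0],[0,0,0],[0,0,0],[0,0,0],[0,0,0],[0,0,3.6],[0,0,3.6],[0,0,3.6],[0,0,3.6],[0,0,3.6],[0,0,3.6]], delta_pos=[[0,0,-0.001],[0,0,-0.001],[0,0,-0.001],[0,0,-0.001],[0,0,-0.03],[0,0,-0.06],[-0.04,0,-0.06],[-0.08,0,-0.05],[-0.08,0,-0.05],[-0.08,0,-0.05],[-0.08,0,-0.05],[-0.08,0,-0.05]], fingers=[0.2,0.05,0.05,0.05,0.05,0.05,0.5,1,1,1,1,1])

```text
time_s: 27.85
ee_pos: [0.4313, -0.1253, 0.1346]
ee_rot: [3.141, -0.061, 0.004]
wrist_force: [-0.5, 0.5, -0.3]
gripper_width: -0.0002
```

```bash
python3 - <<'E'
from h import *
o=get_obs();im=get_image('wrist');cv2.imwrite('pics/w22.png',im);W=cam('wrist',o);np.save('w22.npy',W[1])
print(o['ee_pos'],w2g(o['ee_pos']),o['ee_rot'],o['wrist_force'],o['gripper_width'])
E
```

```text
[ 0.43127384 -0.12527713  0.13455461] [-0.10062681 -0.11238687] [ 3.14078889 -0.06110803  0.00351443] [-0.47838693  0.50698339 -0.33947216] -0.0001510125902138599
```

View pics/w22.png

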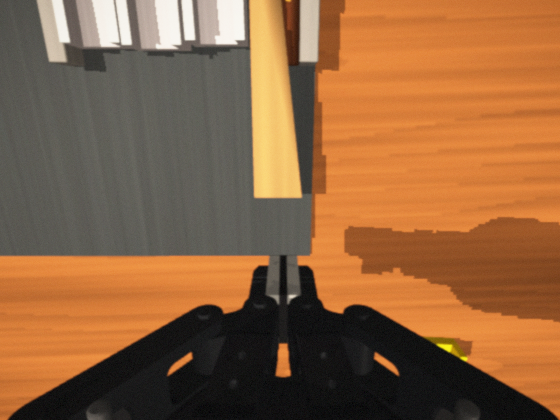

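```bash
python3 - <<'E'
from h import *
K,_=cam('wrist');W=(K,np.load('w22.npy'))
for q in ((254,197),(301,197),(250,5),(246,47)): print(q,(1000*w2g(atz(W,q,.023))).round(1))
for gx,gy in ((-.095,-.1095),(-.03,-.1045)):
    p=g2w((gx,gy));go([*p,.083],G[2])
E
```

```text
(254, 197) [-72.2 -96.1]
(301, 197) [ -72.2 -123.7]
(250, 5) [ 26.3 -97. ]
(246, 47) [  7.5 -94.3]
t 27.9 pos [ 0.4311 -0.1252  0.1345] dpos [0.0058, -0.0029, 0.0515] rot [0.01, -0.1, -0.1] rows~ 1.0
t 27.9 pos [ 0.4311 -0.1252  0.1345] dpos [0.0707, -0.008, 0.0516] rot [0.01, -0.1, -0.1] rows~ 1.8
```

apply_moves(rotation=[[0,0,0],[0,0,0],[0,0,0],[0,0,0],[0,0,0],[0,0,0],[0,0,0],[0,0,0],[0,0,0],[0,0,0],[0,0,0],[0,0,0]], delta_pos=[[0.005,-0.003,0.025],[0.006,-0.003,0.048],[0.006,-0.003,0.0515],[0.015,-0.003,0.0515],[0.021,-0.003,0.0515],[0.027,-0.004,0.0515],[0.033,-0.005,0.0515],[0.039,-0.006,0.0515],[0.045,-0.007,0.0515],[0.051,-0.0075,0.0515],[0.056,-0.008,0.0515],[0.056,-0.008,0.0515]], fingers=[1,1,1,1,1,1,1,1,1,1,1,1])

```text
time_s: 29.1
ee_pos: [0.4868, -0.1193, 0.0829]
ee_rot: [-3.141, 0.062, -0.002]
wrist_force: [0.2, -0.5, 0.3]
gripper_width: 0.0002
```

```bash
python3 - <<'E'
from h import *
o=get_obs();im=get_image('wrist');cv2.imwrite('pics/w23.png',im);W=cam('wrist',o);np.save('w23.npy',W[1])
print(o['ee_pos'],w2g(o['ee_pos']),o['ee_rot'],o['wrist_force'],o['gripper_width'])
E
```

```text
[ 0.4868465  -0.11932463  0.08291112] [-0.04531318 -0.10437718] [-3.14096605e+00  6.15330720e-02 -1.98348959e-03] [ 0.21989291 -0.53349726  0.29236186] 0.00016609222345014273
```

View pics/w23.png

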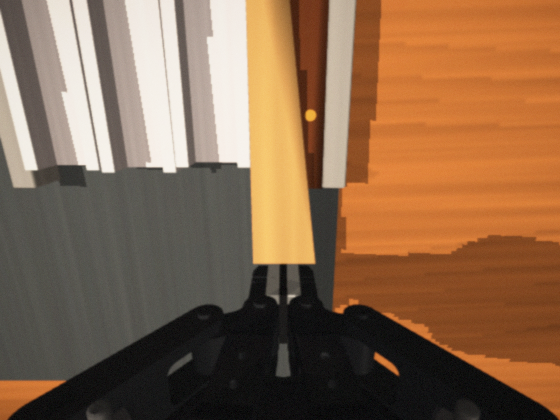

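apply_moves(rotation=[[0,0,0],[0,0,0],[0,0,0],[0,0,0],[0,0,0]], delta_pos=[[0.004,0,0],[0.008,-0.0005,0],[0.012,-0.001,0],[0.015,-0.001,0],[0.015,-0.001,0]], fingers=[1,1,1,1,1])

```text
time_s: 29.65
ee_pos: [0.5012, -0.1188, 0.0828]
ee_rot: [-3.141, 0.061, -0.0]
wrist_force: [-0.6, 1.0, -0.1]
gripper_width: 0.0002
```

apply_moves(rotation=[[0,0,0],[0,0,0],[0,0,0],[0,0,0]], delta_pos=[[0.002,0,0],[0.004,0,0],[0.006,-0.0005,0],[0.006,-0.0005,0]], fingers=[1,1,1,1])

```text
time_s: 30.05
ee_pos: [0.507, -0.1184, 0.0827]
ee_rot: [-3.141, 0.062, 0.0]
wrist_force: [-2.5, 1.7, 0.1]
gripper_width: 0.0001
```

apply_moves(rotation=[[0,0,0],[0,0,0],[0,0,0],[0,0,0]], delta_pos=[[0.002,0,0],[0.004,0,0],[0.005,0,0],[0.005,0,0]], fingers=[1,1,1,1])

```text
time_s: 30.45
ee_pos: [0.5082, -0.1186, 0.0824]
ee_rot: [-3.139, 0.063, 0.015]
wrist_force: [-8.4, 1.8, 4.8]
gripper_width: -0.0
```

```bash
python3 - <<'E'
from h import *
o=get_obs();im=get_image('wrist');cv2.imwrite('pics/w24.png',im);W=cam('wrist',o);np.save('w24.npy',W[1])
print(o['ee_pos'],w2g(o['ee_pos']),o['ee_rot'],o['wrist_force'],o['gripper_width'])
E
```

```text
[ 0.50815968 -0.11859986  0.0824209 ] [-0.02404154 -0.10286237] [-3.13945601  0.06281486  0.01512975] [-8.43667853  1.83566963  4.80792383] -1.682697413848755e-05
```

View pics/w24.png

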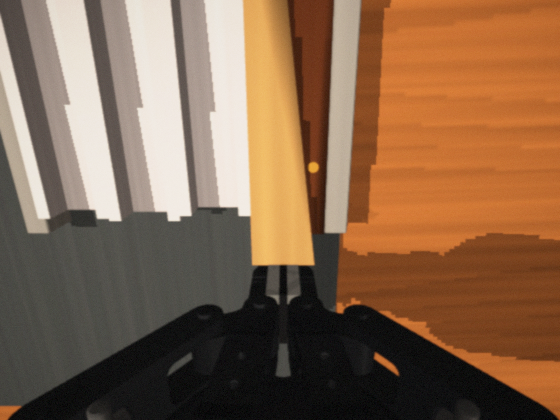

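apply_moves(rotation=[[0,0,0],[0,0,0],[0,0,0],[0,0,0]], delta_pos=[[0.002,0,0],[0.004,0,0],[0.006,0,0],[0.006,0,0]], fingers=[1,1,1,1])

```text
time_s: 30.9
ee_pos: [0.5091, -0.1188, 0.0817]
ee_rot: [-3.138, 0.064, 0.035]
wrist_force: [-15.9, 1.2, 9.4]
gripper_width: 0.0002
```

apply_moves(rotation=[[0,0,0],[0,0,0],[0,0,0],[0,0,0],[0,0,0]], delta_pos=[[0.003,0,0],[0.006,0,0],[0.009,0,0],[0.012,0,0],[0.012,0,0]], fingers=[1,1,1,1,1])

```text
time_s: 31.4
ee_pos: [0.5109, -0.1191, 0.0802]
ee_rot: [-3.135, 0.066, 0.074]
wrist_force: [-29.2, 1.6, 16.4]
gripper_width: -0.0001
```

```bash
python3 - <<'E'
from h import *
o=get_obs();im=get_image('wrist');cv2.imwrite('pics/w25.png',im);W=cam('wrist',o);np.save('w25.npy',W[1])
T=R.from_rotvec(o['ee_rot']).as_matrix();print(o['ee_pos'],w2g(o['ee_pos']),'tip',w2g(o['ee_pos']+T[:,2]*.065),o['wrist_force'])
for q in ((252,265),(313,265),(247,215)): print((1000*w2g(atz(W,q,.023))).round(1))
E
```

```text
[ 0.51094438 -0.11907947  0.08020358] [-0.02124097 -0.10323837] tip [-0.02431525 -0.10295554] [-29.19113081   1.61560496  16.43711795]
[-11.3 -90. ]
[ -11.4 -116.9]
[ 12.4 -88.9]
```

View pics/w25.png

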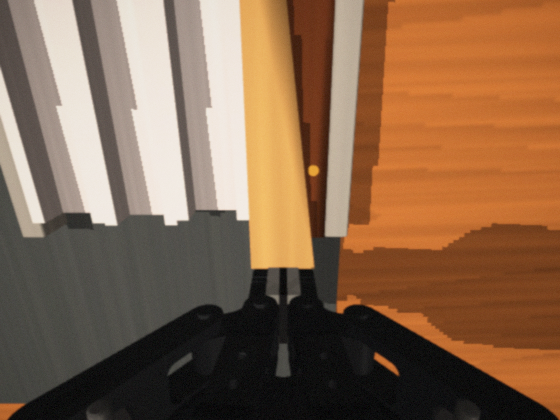

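apply_moves(rotation=[[0,0,0],[0,0,0],[0,0,0],[0,0,0],[0,0,0],[0,0,0],[0,0,0],[0,0,0],[0,0,0],[0,0,0]], delta_pos=[[-0.015,0,0],[-0.035,0,0],[-0.045,0,0],[-0.045,0,-0.04],[-0.02,-0.02,-0.08],[0.02,-0.04,-0.12],[0.06,-0.06,-0.16],[0.06,-0.06,-0.16],[0.06,-0.06,-0.16],[0.06,-0.06,-0.16]], fingers=[1,1,1,1,1,1,1,0,-1,-1])

```text
time_s: 32.45
ee_pos: [0.592, -0.0627, 0.2424]
ee_rot: [3.14, -0.063, -0.0]
wrist_force: [-0.6, -0.3, 0.3]
gripper_width: 0.0434
```

```bash
python3 - <<'E'
from h import *
o=get_obs();im=get_image('wrist');cv2.imwrite('pics/w26.png',im);W=cam('wrist',o);np.save('w26.npy',W[1])
print(o['ee_pos'],o['dq'].round(2),o['wrist_force'])
cv2.imwrite('pics/w26z.png',cv2.resize(im[0:270,80:440],None,fx=2.2,fy=2.2,interpolation=cv2.INTER_CUBIC))
E
```

```text
[ 0.59199303 -0.06265712  0.24242848] [ 0.01  0.01  0.01  0.05  0.    0.01 -0.  ] [-0.57796812 -0.32810017  0.29380518]
```

View pics/w26z.png

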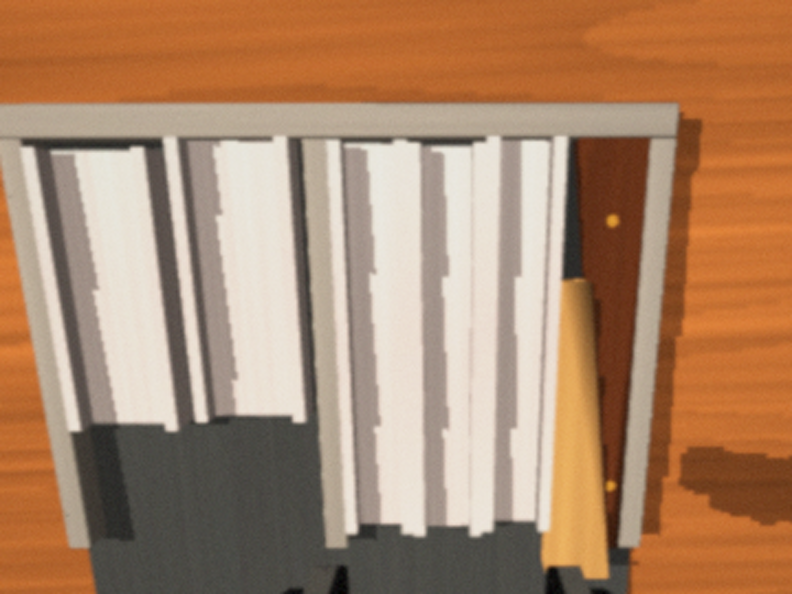

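```bash
python3 - <<'E'
from h import *
K,_=cam('wrist');W=(K,np.load('w26.npy'))
for n,q in (('long tail R',(548,532)),('long head R',(568,138)),('long tail L',(494,527)),('st2 tail',(480,536)),('short tail',(202,422)),('short tailR',(299,422)),('short head',(171,138)),('nose L',(565,279)),('nose R',(588,280)),('tail L',(544,577)),('tail R',(607,578))):
    print(n,(1000*w2g(atz(W,(80+q[0]/2.2,q[1]/2.2),.023))).round(1))
cv2.imwrite('pics/t26.png',get_image('top'))
im=get_image('scene');cv2.imwrite('pics/s26.png',im)
for n,z in (('mallet',0),('ink_tin',0),('planer',0)):
  a=cv2.imread('pics/top0.png')
  print(n,[ (np.round(r['uv'],1),round(r['score'],2)) for r in landmark_of(n,'top')[:2]])
E
```

```text
long tail R [  9.6 -89.6]
long head R [170.  -90.5]
long tail L [ 12.1 -65.6]
st2 tail [  7.8 -59.4]
short tail [60.5 58.5]
short tailR [60.4 17.5]
short head [170.4  58.2]
nose L [118.7 -91.8]
nose R [ 118.3 -101. ]
tail L [-12.5 -88.7]
tail R [ -13.1 -117.2]
mallet [(array([355.4, 158.2]), 0.92)]
ink_tin [(array([110.8, 151.7]), 0.96)]
planer [(array([243.5, 201.1]), 0.29)]
```

View pics/t26.png

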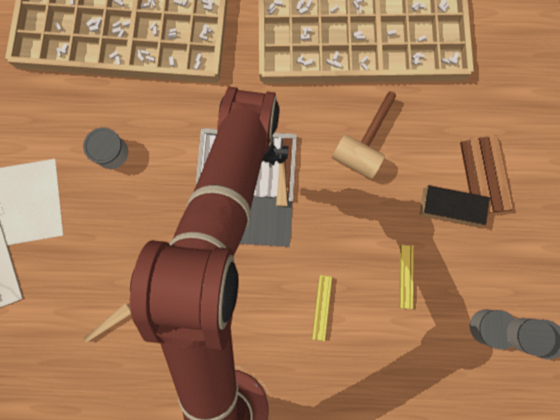

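View pics/s26.png

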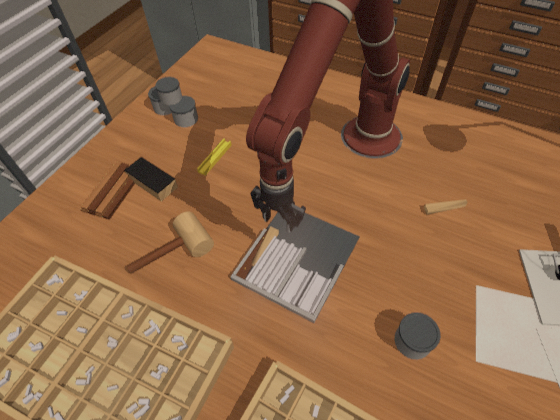

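```bash
python3 - <<'E'
from workcell import *
print(get_obs()['time_s']);print(sign_off())
E
```

```text
32.75
the job is handed in; nothing more can be done
None
```

The job is done and handed in at 32.75 s of the 70 s allowed. I lifted the long piece out of the short one by its overhanging end. I then set each piece on the galley lip and pushed it against the head ledge, long piece first, then the short one. Last, I drove the wedge (the one farther from the base) thin end first until it stalled, at about 33 N total wrist force.

**Long piece (galley coordinates, last wrist view):** its head end is at x ≈ 170 mm and its outer face at y ≈ -90 mm.

**Short piece:** it spans x ≈ 60 to 170 mm, clear of both sides.

**Wedge:** its nose is about 118 mm inside the mouth and its tail stands about 13 mm out. No gaps show in the long row.

**Bystanders:** the mallet, ink tin, planer and yellow look-alikes sit where they were, by eye in the pictures. The network's planer report was a false low-score hit (0.29) on the galley, so I did not use it.

**Small disagreements:** the two long stock pieces measure about 2 mm short of the head ledge and the short stock piece about 3 mm short. They already measured that way before I touched anything, and I left them.

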